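# Rack the sample plates in the drying cabinet and shut its hood with the hook pole

### The job

Take every sample plate from the grey stand and stand it on edge in the slotted rack inside the steel drying cabinet, one plate to a slot, right down on the floor. Then take the hook pole, put its hook through the ring eye of the open hood and swing the hood fully shut with it, never touching the hood with the gripper or arm because it gets hot. Finally lay the pole back on the black rubber mat, and leave the other things on the table undisturbed.

Things in the scene. Friction and masses are not known exactly. Their poses are not given: they have to be found in the camera images.
- plate_1: aluminium sample plate (None if absent; all four alike): 80 mm wide (y), 7 mm thick (x), 62 mm tall to its shoulders; on its top edge a grip tab 28 mm wide (y), 10 mm thick (x), up to 92 mm; 90 g. Origin: middle of the lower edge, z up. Starts upright in a pocket of the grey stand. Take it from above by the tab, across the 28 mm, fingertips just above the shoulders
- plate_2: aluminium sample plate (None if absent; all four alike): 80 mm wide (y), 7 mm thick (x), 62 mm tall to its shoulders; on its top edge a grip tab 28 mm wide (y), 10 mm thick (x), up to 92 mm; 90 g. Origin: middle of the lower edge, z up. Starts upright in a pocket of the grey stand. Take it from above by the tab, across the 28 mm, fingertips just above the shoulders
- plate_3: aluminium sample plate (None if absent; all four alike): 80 mm wide (y), 7 mm thick (x), 62 mm tall to its shoulders; on its top edge a grip tab 28 mm wide (y), 10 mm thick (x), up to 92 mm; 90 g. Origin: middle of the lower edge, z up. Starts upright in a pocket of the grey stand. Take it from above by the tab, across the 28 mm, fingertips just above the shoulders
- plate_4: aluminium sample plate (None if absent; all four alike): 80 mm wide (y), 7 mm thick (x), 62 mm tall to its shoulders; on its top edge a grip tab 28 mm wide (y), 10 mm thick (x), up to 92 mm; 90 g. Origin: middle of the lower edge, z up. Starts upright in a pocket of the grey stand. Take it from above by the tab, across the 28 mm, fingertips just above the shoulders
- cabinet: steel drying cabinet, fixed: a tray open at the top, 150 mm long (its x), 108 mm wide (y), walls 4 mm, rim 95 mm above the table, inner floor at z = 34 mm, with a slotted rack on it. Origin: on the table under its middle; x towards the hinged end, z up. A seated plate has its origin at z = 34 mm, its shoulders level with the rim
- rack (a point): middle of the rack, on the cabinet's inner floor; axes as the cabinet's. Two rows of comb teeth (at y = -30 and +30 mm) make four slots, 10 mm wide, at x = -45, -15, +15, +45 mm, for plates whose faces look along x. Teeth are 20 mm wide; their pointed crowns end 28 mm above the floor and lead a plate in
- hood (a joint): angle (rad) of the white hood, 150 x 112 x 44 mm, 0.2 kg: 0 shut (on the rim), 1.65 to 1.95 at the start (standing open, leaning back). Hinge line parallel to the cabinet's y, through its x = +75, z = 95 mm. The stiff hinge (0.28 N m friction) stays where left, so the hood must be drawn all the way down
- hood_eye (a point): centre of the steel ring eye on the hood's free edge: hole 34 mm across, bar 7 mm thick; the hole's axis is parallel to the cabinet's y at every hood angle. 181 mm from the hinge line; with the hood shut it is at x = -105, y = 0, z = 115 mm of the cabinet; open, some 0.27 m above the table
- pole: hook pole, 0.12 kg, lying on the mat: black handle 90 mm long (its x), 20 mm wide (y), 24 mm high; from its +x end a 9 mm steel rod runs to x = 145 mm at z = 12 mm, turns square towards -y for 44 mm (the hook) and ends in a 13 mm ball. Origin: middle of the handle's underside, z up. Centre of mass near x = 20 mm. Grip the handle across 20 mm
- pole_hook (a point): middle of the pole's side arm, the point that belongs in the eye: at x = 145, y = -22, z = 12 mm of the pole. With the pole level and its x along the cabinet's x, the arm enters the eye moving towards the cabinet's -y, and the pole can stay level through the whole swing
- mat: black rubber mat fixed on the table, 230 mm long (its x), 100 mm wide (its y), 4 mm thick; origin at the middle of its underside. The pole starts with its handle about 50 mm towards -x from the mat's middle, its hook end towards +x
- stand: grey plastic stand fixed on the table, 172 x 96 mm, 40 mm high: four pockets 10 mm wide at x = -54, -18, +18, +54 mm, floor at z = 10 mm, holding plates whose faces look along its x; origin under its middle
- wash_vial: bystander, leave alone: white squat jar with a red lid, 44 mm wide, 48 mm high; origin at the middle of its underside
- stock_bottle_black: bystander, leave alone: black bottle, 62 mm wide, 135 mm high; origin at the middle of its underside
Things that resemble listed ones, but are neither listed nor needed, are in the scene too. Leave any blue look-alike of the plate_1 alone.

How it is judged:
By the outcome, as a careful person would: the job done as asked, in the order asked, and still so for the second after the job is handed in, with the robot touching nothing.
Of plate_1, plate_2, plate_3, plate_4 only 3 to 4 are there at a start; the rules pass over those that are not, and their reading is None.
At some moment in a run one of pole may be knocked a few centimetres aside while the robot is not near it.
It also fails if it takes over 184 s, if anything falls off the work surface, if the arm or the gripper's body presses on something with over 40 N, if the wrist force passes 120 N, or if a joint passes its speed limit or range.

### The arm

A 6-joint arm with a two-finger parallel gripper is mounted at the origin on the work surface; the furniture and walls round the work are solid. World frame = base frame: x ahead of the robot, y to its left, z up, the work surface at z = 0. Lengths are in m, angles in rad, forces in N, time in s.
With the tool pointing down it reaches from about 0.375 to 0.9 m from the base axis. Payload 3.1 kg.
Tool frame: the origin (TCP) lies on the front face of the gripper's body, between the roots of the fingers; the fingertips stand 70 mm ahead of it and the grasp point (between the pads) lies 51 mm ahead of it; z points along the fingers, y is the line along which they close (so a half turn about z gives the same grasp; the last joint's range is limited). The gripper opens to 87 mm and grips with 3 to 60 N. Pads are 19 mm wide; open, the fingers measure 117 mm over their backs; the gripper's body (75 mm by 190 mm) begins 51 mm behind the grasp point.
Start: joints at [0.604, 0.527, 1.433, -0, 1.181, -0.178], TCP at [0.443, 0.44, 0.292] pointing down, gripper open.
Joint ranges: [-3.08, 3.08], [-0.75, 2.2], [0.22, 2.44], [-1.43, 4.57], [0, 2.65], [-2.85, 2.85]. Speed limits (rad/s): [2.79, 2.79, 3.14, 3.14, 3.14, 3.14].

### API

Orientations are given as a unit quaternion [x, y, z, w].
In Python, from rig import robot, cams, ticket gives the robot as it stands. The module is installed in compiled form; this text tells all that it offers.
- The arm moves only by the shell command python3 -m crank 'ROWS' [FORCE]. ROWS is JSON, a list of rows, each a list of 7 numbers: the shift along the tool's x, y, z in cm, then the turn, a rotation vector about the tool's x, y, z in rad, then the closure, from 0 (fully open) to 1 (shut). A call has 1 to 5 rows; each row shifts and turns the commanded pose from where the row before left it, along the tool's axes as they then stand; what a row does not reach is not made up. A row lasts 1/8 s, in which the tool goes at most 62.5 mm and 10.7 degrees, less where a joint would pass 70% of its speed; a pose out of reach is approached as far as the arm can. A call is refused whole if a number of a shift passes 6.25 or a number of a turn 0.188, either way. A call with a gripper value outside its range is refused whole. The fingers move at their own pace and stop on an object; FORCE is the grip in N (left out, the last holds). Time passes only in rows, so rows that do not move let the fingers close. It gives the time, the measured TCP pose, the force, the opening and the grip force at its end, in the units of the state.
- robot.get_obs(): the state, without advancing time (a new reading comes with each control period).
- cams.camera(name): name is "scene" or "top" or "wrist"; returns the picture (420x560x3 uint8, red, green, blue); there is no depth.
- cams.camera_info(name): a dict with "intrinsics" (3x3 intrinsics, pixels), "pose" (4x4, takes a point from camera to world coordinates). Camera axes: x right, y down, z forward; pixel columns grow to the right and rows downward; lengths in m; the calibration is good to about 2 mm. A picture is of the moment at which its call begins: read the wrist's pose just before it. camera_info takes no time and is no camera call; for the wrist camera it gives the pose at the moment of the call.
- ticket.hand_in(): hands the job in; it is judged then, once.
The state is a dict: "time": time; "q": joint angles; "joint_velocities": joint speeds; "joint_torque": joint torques, N m; "position": TCP position; "tool_rot": TCP orientation; "ft_force": force on the tool from outside, world axes, zero at the start; "moment": the same for the moment, N m; "grip_width": finger opening in m; "grip_force": force on a finger pad.
Only numpy, scipy, OpenCV 4.12 (cv2) and the standard library are available. Lean on these libraries where they do the work, as an engineer would, in place of code of your own. Each camera call takes 0.05 s, during which the arm holds its last target. There are 200 camera calls.

## Working session

There is one attempt and no reset: what is moved stays moved. The work goes in short steps, Python scripts to look and compute and a shell command to move; the robot and the scene stay as the last step left them, time stands still between calls to the robot, and variables do not carry over. Pictures are saved under pics/ and viewed, at most 14 in all, crops included, and the job is handed in when it is done.

```bash
mkdir -p pics
python3 - <<'E'
from rig import robot,cams
import cv2,numpy as np
o=robot.get_obs();print(o['time'],o['position'],o['tool_rot'],o['grip_width'])
for n in ['scene','top']:
    im=cams.camera(n);cv2.imwrite(f'pics/{n}0.png',im[:,:,::-1])
    i=cams.camera_info(n);print(n,np.round(i['intrinsics'],1).tolist(),np.round(i['pose'],4).tolist())
i=cams.camera_info('wrist');print(np.round(i['pose'],4).tolist(),i['intrinsics'])
E
```

```text
0.0 [0.44294432 0.44014818 0.29127308] [ 3.84255658e-01  9.23226129e-01 -8.84147040e-04 -5.66645618e-04] 0.08696297971502054
scene [[475.1, 0.0, 291.4], [0.0, 475.1, 212.5], [0.0, 0.0, 1.0]] [[0.9983, -0.0523, 0.0251, 0.4665], [-0.0559, -0.7516, 0.6572, -0.8286], [-0.0155, -0.6575, -0.7533, 0.9927], [0.0, 0.0, 0.0, 1.0]]
top [[428.3, 0.0, 282.3], [0.0, 428.3, 202.0], [0.0, 0.0, 1.0]] [[-0.0386, -0.9719, 0.2322, 0.2041], [-0.9992, 0.0369, -0.0119, -0.0289], [0.003, -0.2325, -0.9726, 1.4257], [0.0, 0.0, 0.0, 1.0]]
[[0.7098, 0.6796, 0.185, 0.3934], [0.7044, -0.6844, -0.1884, 0.4918], [-0.0015, 0.2641, -0.9645, 0.3841], [0.0, 0.0, 0.0, 1.0]] [[313.59529245   0.         282.05018048]
 [  0.         313.59529245 210.74695234]
 [  0.           0.           1.        ]]
```

View pics/top0.png

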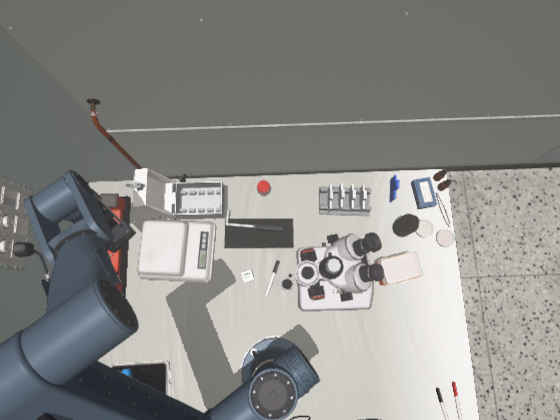

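View pics/scene0.png

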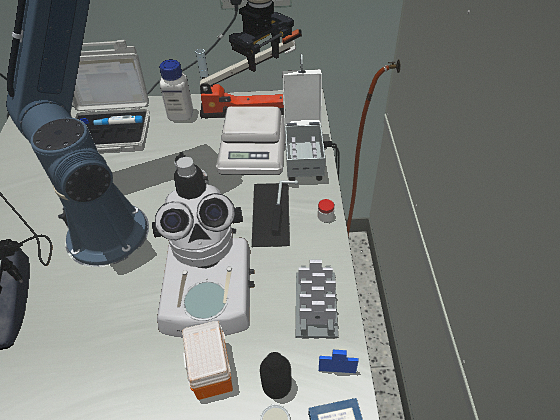

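The top view shows the cabinet with its open hood (px 200,198 and 150,195), the pole on the mat (258,230), the grey stand with plates (345,198) and a blue look-alike (395,188). The red-lid jar is at (263,187) and the black bottle at (405,225). I'll enlarge the region to check it.

Run:
```python
import cv2,numpy as np
im=cv2.imread('pics/top0.png')
a=cv2.resize(im[165:255,125:305],None,fx=4.4,fy=4.4,interpolation=cv2.INTER_CUBIC)[:, :800]
im2=cv2.imread('pics/scene0.png')
b=cv2.resize(im[178:222,310:410],None,fx=4.4,fy=4.4,interpolation=cv2.INTER_CUBIC)
c=np.zeros((600,800,3),np.uint8);c[:a.shape[0],:a.shape[1]]=a[:,:800];c[400:400+b.shape[0],:b.shape[1]]=b[:200]
s=cv2.resize(im2[255:345,285:365],None,fx=2.2,fy=2.2,interpolation=cv2.INTER_CUBIC);c[400:400+s.shape[0],500:500+s.shape[1]]=s
cv2.imwrite('pics/c1.png',c)
```

```text
(no output)
```

View pics/c1.png

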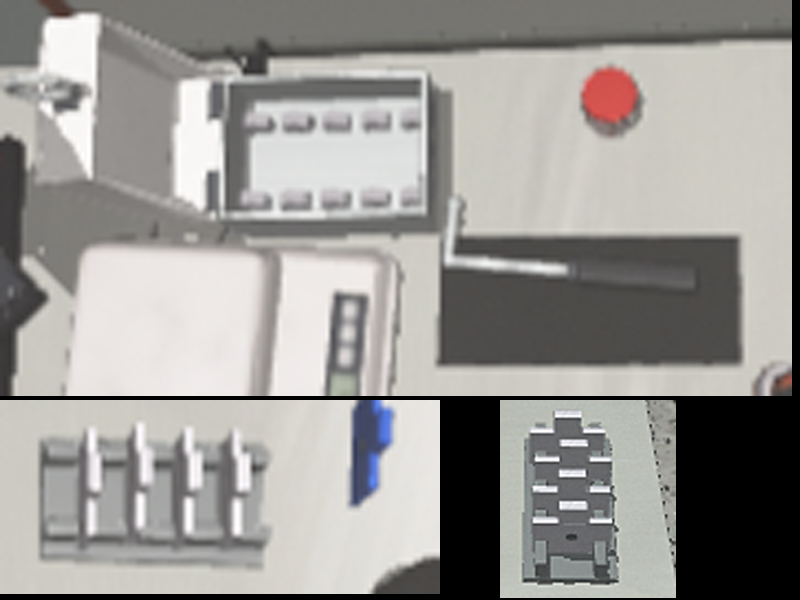

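```bash
cat > h.py <<'E'
import numpy as np,cv2,json
from rig import robot,cams
from scipy.spatial.transform import Rotation as R
def ray(K,P,u,v,z):
    d=P[:3,:3]@np.linalg.inv(K)@[u,v,1];o=P[:3,3];return o+d*(z-o[2])/d[2]
def shot(n,f):
    o=robot.get_obs();i=cams.camera_info(n);im=cams.camera(n);cv2.imwrite(f'pics/{f}.png',im[:,:,::-1])
    np.savez(f'pics/{f}.npz',K=i['intrinsics'],P=i['pose']);return o
def KP(f): d=np.load(f'pics/{f}.npz');return d['K'],d['P']
def pj(f,X):
    K,P=KP(f);X=np.atleast_2d(X);c=(X-P[:3,3])@P[:3,:3];q=c@K.T;return q[:,:2]/q[:,2:]
def at(f,u,v,z): K,P=KP(f);return ray(K,P,u,v,z)
def tri(fa,a,fb,b):
    A=[];B=[]
    for f,p in((fa,a),(fb,b)):
        K,P=KP(f);d=P[:3,:3]@np.linalg.inv(K)@[*p,1];d/=np.linalg.norm(d);M=np.eye(3)-np.outer(d,d);A.append(M);B.append(M@P[:3,3])
    return np.linalg.solve(sum(A),sum(B))
def go(pos,yaw):
    "needed shift (cm, tool axes) and turn about tool z, for vertical tool with tool x at yaw"
    o=robot.get_obs();Q=R.from_quat(o['tool_rot']);y=np.radians(yaw)
    T=R.from_matrix(np.c_[[np.cos(y),np.sin(y),0],[np.sin(y),-np.cos(y),0],[0,0,-1]])
    print('shift cm',np.round(Q.inv().apply(np.array(pos)-o['position'])*100,2),'turn',np.round((Q.inv()*T).as_rotvec(),3),'t',o['time'])
E
python3 - <<'E'
from h import *
for n in ['scene','top']:
    i=cams.camera_info(n);np.savez(f'pics/{n}0.npz',K=i['intrinsics'],P=i['pose'])
c=lambda x,y:(125+x/4.4,165+y/4.4)
b=lambda x,y:(310+x/4.4,178+(y-400)/4.4)
for n,p,z in [('cab',c(428,72),.095),('cab',c(428,218),.095),('cab',c(222,80),.095),('cab',c(222,216),.095),
 ('mat',c(440,364),.004),('mat',c(740,362),.004),('mat',c(740,236),.004),('hand end',c(694,277),.028),('handstart',c(572,270),.028),('corner',c(452,262),.016),('ball',c(455,202),.016),
 ('st',b(40,438),.04),('st',b(40,555),.04),('st',b(265,565),.04),('st',b(265,450),.04),('eye',c(62,90),.27)]+[('tab',b(x,470),.102) for x in(95,144,192,240)]:
    print(n,np.round(at('top0',*p,z),3))
E
```

```text
cab [0.598 0.146 0.095]
cab [0.488 0.147 0.095]
cab [0.597 0.297 0.095]
cab [0.495 0.295 0.095]
mat [0.394 0.15  0.004]
mat [ 0.387 -0.076  0.004]
mat [ 0.484 -0.081  0.004]
hand end [ 0.449 -0.044  0.028]
handstart [0.458 0.048 0.028]
corner [0.47  0.139 0.016]
ball [0.517 0.136 0.016]
st [ 0.583 -0.171  0.04 ]
st [ 0.492 -0.166  0.04 ]
st [ 0.478 -0.334  0.04 ]
st [ 0.567 -0.342  0.04 ]
eye [0.543 0.356 0.27 ]
tab [ 0.541 -0.203  0.102]
tab [ 0.539 -0.239  0.102]
tab [ 0.538 -0.274  0.102]
tab [ 0.537 -0.309  0.102]
```

```bash
python3 -m crank '[[0,0,-3,0,0,0.175,0],[0,0,-3,0,0,0.175,0],[0,0,-3,0,0,0.175,0],[0,0,-3,0,0,0.175,0],[0,0,-3,0,0,0.175,0]]'; python3 -c "
from h import *
go([.53,-.255,.30],85)"
```

```text
time: 0.72
position: [0.4431, 0.4403, 0.4426]
tool_rot: [0.741, 0.671, -0.001, -0.0]
ft_force: [-0.3, 0.3, -1.3]
grip_width: 0.0871
grip_force: 0.0
shift cm [-68.32  15.52  14.3 ] turn [-0.001  0.001 -0.011] t 0.725
```

```bash
python3 -m crank '[[-6,1.1,0,0,0,0,0],[-6,1.1,0,0,0,0,0],[-6,1.1,0,0,0,0,0],[-6,1.1,0,0,0,0,0],[-6,1.1,0,0,0,0,0]]'; python3 -m crank '[[0,0,0,0,0,0,0]]';python3 -c "
from h import *
shot('wrist','w1')
go([.53,-.255,.30],85)"
```

```text
time: 1.35
position: [0.4699, 0.1348, 0.442]
tool_rot: [0.739, 0.674, -0.0, -0.0]
ft_force: [1.2, -1.4, 0.4]
grip_width: 0.087
grip_force: 0.0
time: 1.48
position: [0.4706, 0.133, 0.4419]
tool_rot: [0.742, 0.671, -0.001, 0.0]
ft_force: [-0.4, 0.0, -0.2]
grip_width: 0.0863
grip_force: 0.0
shift cm [-38.23   9.74  14.18] turn [-0.001 -0.    -0.01 ] t 1.525
```

View pics/w1.png

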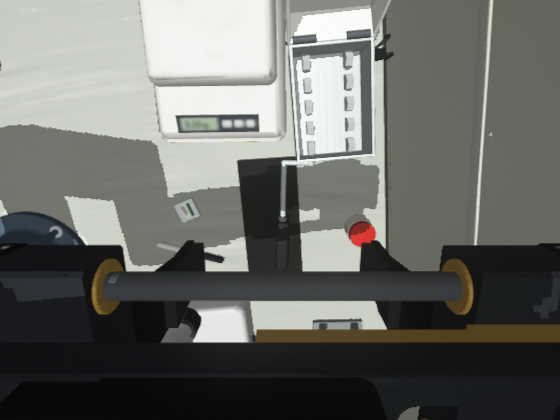

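The wrist view shows the cabinet rim with corners near (299,162), (374,155), (374,38) and (288,40), its rack teeth, the pole at (283,165-270) and the red lid at (361,233). I'll go over the stand next and zoom in on both views together.

```bash
python3 -m crank '[[-6.2,1.5,0,0,0,0,0],[-6.2,1.5,0,0,0,0,0],[-6.2,1.5,0,0,0,0,0],[-6.2,1.5,0,0,0,0,0],[-6,1.5,0,0,0,0,0]]'; python3 -m crank '[[-6,1.5,3,0,0,0,0],[-6,1.5,4,0,0,0,0],[-1,0,4,0,0,0,0],[0,0,3,0,0,0,0],[0,0,0,0,0,0,0]]';python3 -c "
from h import *
shot('wrist','w2')
go([.53,-.255,.30],85)
a=cv2.imread('pics/w1.png')[20:180,270:400];b=cv2.imread('pics/w2.png')
a=cv2.resize(a,None,fx=3,fy=3,interpolation=cv2.INTER_CUBIC)
c=np.zeros((600,800,3),np.uint8);c[:480,:390]=a
c[:420,400:]=b[:420,100:500];cv2.imwrite('pics/c2.png',c)
"
```

```text
time: 2.15
position: [0.5165, -0.172, 0.442]
tool_rot: [0.738, 0.674, 0.0, -0.0]
ft_force: [1.4, 0.1, 0.6]
grip_width: 0.0872
grip_force: 0.0
time: 2.78
position: [0.5309, -0.287, 0.3079]
tool_rot: [0.739, 0.674, -0.0, -0.004]
ft_force: [-0.6, 0.5, 0.0]
grip_width: 0.087
grip_force: 0.0
shift cm [ 3.25 -0.47  1.02] turn [-0.002 -0.002 -0.004] t 2.825
```

View pics/c2.png

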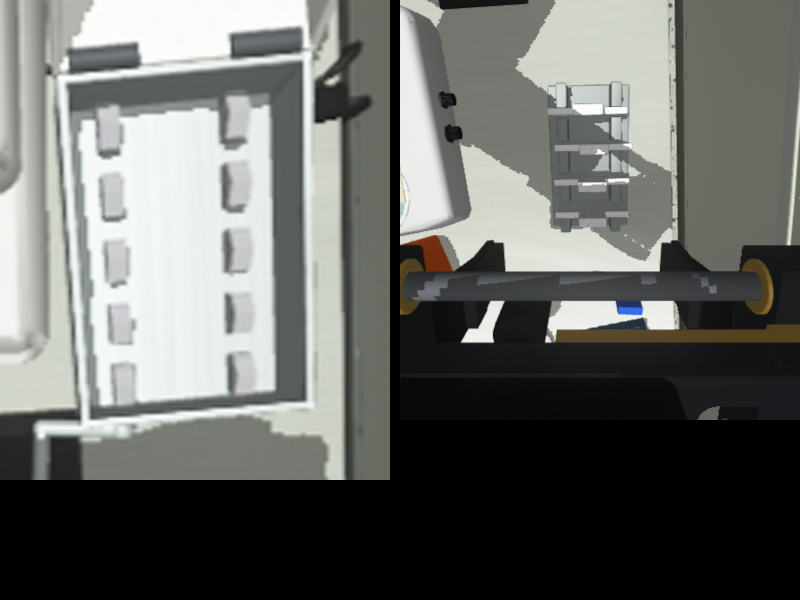

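Left is the cabinet, with rim corners in crop pixels (86,422), (313,406), (305,55) and (62,78) and two rows of five teeth. Right is the stand with plates at rows 109, 147, 182 and 217. I'll fit both, with a close crop of the stand plates.

```bash
cat >> h.py <<'E'
from scipy.optimize import least_squares
def fit(f,body,px,x0):
    "planar pose x,y,yaw from body points (Nx3) and pixels"
    body=np.array(body,float);px=np.array(px,float)
    def W(p):
        c,s=np.cos(p[2]),np.sin(p[2]);return np.c_[p[0]+c*body[:,0]-s*body[:,1],p[1]+s*body[:,0]+c*body[:,1],body[:,2]]
    r=least_squares(lambda p:(pj(f,W(p))-px).ravel(),x0)
    return r.x,(pj(f,W(r.x))-px)
E
python3 - <<'E'
from h import *
c=lambda x,y:(270+x/3,20+y/3)
B=[(-75,54,95),(-75,-54,95),(75,-54,95),(75,54,95)]
p,e=fit('w1',np.array(B)/1000,[c(86,422),c(313,408),c(307,55),c(60,77)],[.54,.22,1.57])
print(p,np.round(e,1).tolist())
t=[]
for y in(30,-30):
    for x in(60,30,0,-30,-60):
        s,co=np.sin(p[2]),np.cos(p[2]);X=[p[0]+co*x/1e3-s*y/1e3,p[1]+s*x/1e3+co*y/1e3,.062];q=pj('w1',X)[0];t.append(((q-[270,20])*3).round().tolist())
print(t)
a=cv2.imread('pics/w2.png')[70:245,230:350];cv2.imwrite('pics/c3.png',cv2.resize(a,None,fx=3.4,fy=3.4,interpolation=cv2.INTER_CUBIC))
E
```

```text
[0.55003951 0.2255373  1.55554774] [[-1.3, 2.5], [0.6, 0.5], [1.8, -1.5], [-1.2, -0.8]]
[[109.0, 123.0], [114.0, 193.0], [118.0, 260.0], [121.0, 324.0], [125.0, 387.0], [240.0, 111.0], [242.0, 181.0], [243.0, 248.0], [245.0, 314.0], [247.0, 376.0]]
```

View pics/c3.png

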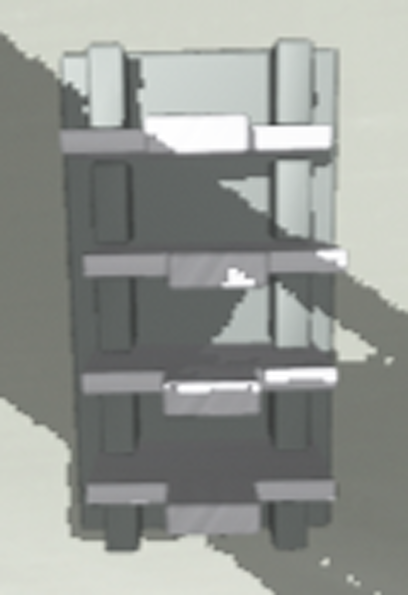

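Run:
```python
from h import *
c=lambda x,y:(230+x/3.4,70+y/3.4)
tabs=[((146,133),(248,132)),((168,270),(268,270)),((163,400),(260,398)),((168,519),(258,517))]
sh=[((60,141),(333,137)),((82,266),(347,258)),((81,382),(337,375)),((86,492),(336,490))]
for t,s in zip(tabs,sh):
    T=[at('w2',*c(*p),.102) for p in t];S=[at('w2',*c(*p),.072) for p in s]
    for Z in(T,S):
        d=Z[1]-Z[0];print(np.round((Z[0]+Z[1])/2*1e3,1)[:2],'w',round(np.linalg.norm(d)*1e3,1),'ang',round(np.degrees(np.arctan2(d[1],d[0])),1),end='  ')
    print()
K=[((66,52),(337,50)),((75,535),(330,522))]
p,e=fit('w2',np.array([(86,48,40),(86,-48,40),(-86,-48,40),(-86,48,40)])/1000,[c(62,54),c(338,50),c(330,524),c(75,535)],[.53,-.255,1.5])
print(p,np.round(e,1).tolist())
for x in(54,18,-18,-54): print(np.round(p[:2]*1e3+x*np.array([np.cos(p[2]),np.sin(p[2])]),1))
```

```text
[ 544.1 -200.4] w 27.2 ang -4.7  [ 544.3 -200.7] w 80.3 ang -4.5  
[ 546.8 -236.9] w 27.6 ang -5.2  [ 546.6 -236.6] w 80.3 ang -3.5  
[ 542.  -272.8] w 27.6 ang -4.0  [ 542. -272.] w 79.8 ang -3.6  
[ 539.4 -308.1] w 26.4 ang -3.8  [ 539.6 -308.3] w 80.1 ang -4.7  
[ 0.54171097 -0.25395993  1.49420064] [[-4.5, -4.8], [3.9, -5.2], [2.4, 7.8], [-1.7, 5.5]]
[ 545.8 -200.1]
[ 543.1 -236. ]
[ 540.3 -271.9]
[ 537.6 -307.8]
```

```bash
python3 -c "
from h import *
go([.544,-.2005,.18],85.6)"
```

```text
shift cm [ 8.78  0.45 13.03] turn [-0.002 -0.002 -0.014] t 2.825
```

```bash
python3 -m crank '[[4.4,0.2,3,0,0,-0.014,0],[4.4,0.25,4,0,0,0,0],[0,0,4,0,0,0,0],[0,0,2,0,0,0,0],[0,0,0,0,0,0,0]]' 20;python3 -c "
from h import *
go([.544,-.2005,.146],85.6)"
```

```text
time: 3.45
position: [0.544, -0.2011, 0.1813]
tool_rot: [0.734, 0.679, 0.0, -0.0]
ft_force: [-0.5, 0.0, 0.9]
grip_width: 0.0869
grip_force: 0.0
shift cm [ 0.06 -0.01  3.53] turn [ 0. -0. -0.] t 3.45
```

```bash
python3 -m crank '[[0,0,2,0,0,0,0],[0,0,1.5,0,0,0,0],[0,0,0,0,0,0,0],[0,0,0,0,0,0,1],[0,0,0,0,0,0,1]]' 25;python3 -m crank '[[0,0,0,0,0,0,1],[0,0,0,0,0,0,1],[0,0,0,0,0,0,1]]';python3 -c "
from h import *
go([.544,-.2005,.32],85.6)"
```

```text
time: 4.08
position: [0.5436, -0.2023, 0.1469]
tool_rot: [0.735, 0.679, 0.0, 0.001]
ft_force: [-0.3, -0.3, 0.1]
grip_width: 0.074
grip_force: 0.0
time: 4.45
position: [0.5432, -0.2021, 0.1461]
tool_rot: [0.734, 0.679, 0.0, 0.0]
ft_force: [-0.2, 0.1, 0.1]
grip_width: 0.0449
grip_force: 0.0
shift cm [  0.16   0.07 -17.39] turn [ 0.     0.    -0.002] t 4.45
```

```bash
python3 -m crank '[[0,0,0,0,0,0,1],[0,0,0,0,0,0,1],[0,0,0,0,0,0,1],[0,0,0,0,0,0,1]]' 30;python3 -m crank '[[0,0,-2,0,0,0,1],[0,0,-4,0,0,0,1],[0,0,-5,0,0,0,1],[0,0,-5,0,0,0,1]]';python3 -c "
from h import *
c=np.array([.550,.2255]);a=1.5555
go([*(c+.045*np.array([np.cos(a),np.sin(a)])),.31],-90.9)"
```

```text
time: 4.95
position: [0.5431, -0.202, 0.146]
tool_rot: [0.734, 0.679, -0.0, -0.0]
ft_force: [0.3, -0.1, -0.1]
grip_width: 0.0275
grip_force: 30.0
time: 5.45
position: [0.5429, -0.2018, 0.3072]
tool_rot: [0.735, 0.679, -0.0, -0.0]
ft_force: [0.2, -0.6, -1.3]
grip_width: 0.0276
grip_force: 30.0
shift cm [47.15 -2.96 -0.26] turn [-1.000e-03  1.000e-03  3.078e+00] t 5.45
```

```bash
python3 -m crank '[[5,-0.3,0,0,0,0,1],[6,-0.4,0,0,0,0,1],[6,-0.4,0,0,0,0,1],[6,-0.4,0,0,0,0,1],[6,-0.4,0,0,0,0,1]]';python3 -m crank '[[0,0,0,0,0,-0.178,1],[0,0,0,0,0,-0.178,1],[0,0,0,0,0,-0.178,1],[0,0,0,0,0,-0.178,1],[0,0,0,0,0,-0.178,1]]' >/dev/null;python3 -m crank '[[0,0,0,0,0,-0.178,1],[0,0,0,0,0,-0.178,1],[0,0,0,0,0,-0.178,1],[0,0,0,0,0,-0.178,1],[0,0,0,0,0,-0.178,1]]'>/dev/null;python3 -m crank '[[0,0,0,0,0,-0.178,1],[0,0,0,0,0,-0.178,1],[0,0,0,0,0,-0.178,1],[0,0,0,0,0,-0.178,1],[0,0,0,0,0,-0.178,1]]'>/dev/null;python3 -m crank '[[0,0,0,0,0,-0.178,1],[0,0,0,0,0,-0.178,1],[0,0,0,0,0,-0.178,1],[0,0,0,0,0,0,1]]';python3 -c "
from h import *
shot('wrist','w3');print(robot.get_obs()['q'][5])
c=np.array([.550,.2255]);a=1.5555
go([*(c+.046*np.array([np.cos(a),np.sin(a)])),.31],-90.9)"
```

```text
time: 6.08
position: [0.5469, 0.0904, 0.306]
tool_rot: [0.735, 0.679, 0.0, 0.0]
ft_force: [0.8, -0.1, -1.2]
grip_width: 0.0279
grip_force: 30.0
time: 8.45
position: [0.5361, 0.1589, 0.2975]
tool_rot: [-0.666, 0.744, -0.04, -0.027]
ft_force: [-0.7, -0.0, -1.2]
grip_width: 0.0279
grip_force: 30.0
-2.8539802656349225
shift cm [-11.31  -0.15  -2.29] turn [-0.02  -0.096 -0.097] t 8.5
```

View pics/w3.png

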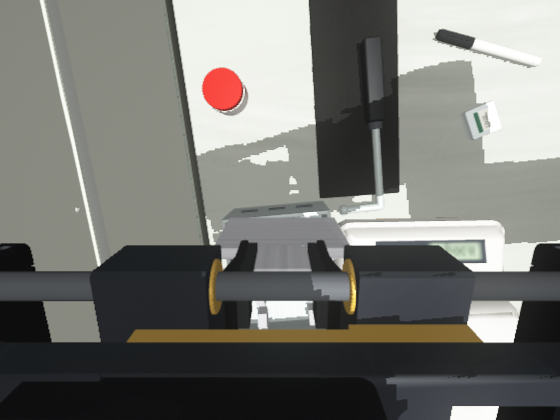

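The wrist view shows plate 1 held by its tab at (285,240), still short of the cabinet, with the pole on the mat (370,40-200). Joint 6 has reached its stop because I turned too far out. I'll move on towards the slot, which relieves it.

```bash
python3 -m crank '[[-3,0,-1,0,0,0,1],[-4,0,-0.6,0,0,0,1],[-4,0,-0.6,0,0,0,1],[0,0,0,-0.02,-0.096,-0.09,1],[0,0,0,0,0,0,1]]';python3 -c "
from h import *
print(robot.get_obs()['q'][5])
c=np.array([.550,.2255]);a=1.5555
go([*(c+.046*np.array([np.cos(a),np.sin(a)])),.31],-90.9)"
```

```text
time: 9.12
position: [0.5505, 0.2656, 0.3098]
tool_rot: [-0.697, 0.717, -0.001, 0.0]
ft_force: [-0.4, -0.6, -1.4]
grip_width: 0.0277
grip_force: 30.0
-2.846125836095447
shift cm [-0.59 -0.   -0.02] turn [-0.002 -0.001 -0.012] t 9.125
```

Run:
```python
from h import *
c=lambda x,y:(125+x/4.4,165+y/4.4)
for s in((302,63),(302,67),(302,58)):print(tri('top0',c(62,90),'scene0',s))
# hood top edge corners in scene
for u,v in((285,72),(322,73)):
  for y in(.30,.32,.335):
    K,P=KP('scene0');d=P[:3,:3]@np.linalg.inv(K)@[u,v,1];o=P[:3,3];print(u,y,np.round(o+d*(y-o[1])/d[1],3))
for X in([.55,.30,.095],[.604,.30,.095],[.496,.30,.095],[.496,.15,.095],[.604,.15,.095]):print(pj('scene0',X).round(1),pj('top0',X).round(1))
```

```text
[0.54800651 0.35825542 0.26421751]
[0.55019982 0.36263515 0.24966767]
[0.54531974 0.35287037 0.28202184]
285 0.3 [0.501 0.3   0.276]
285 0.32 [0.502 0.32  0.264]
285 0.335 [0.502 0.335 0.254]
322 0.3 [0.602 0.3   0.268]
322 0.32 [0.604 0.32  0.255]
322 0.335 [0.606 0.335 0.246]
[[302.9 124.7]] [[174.2 197.4]]
[[320.9 123.8]] [[174.5 181.2]]
[[284.8 125.6]] [[173.9 213.9]]
[[287.4 159.7]] [[221.2 212.1]]
[[326.1 157.7]] [[221.  179.5]]
```

```bash
python3 -m crank '[[-0.5,0,2,0,0,-0.006,1],[0,0,3,0,0,0,1],[0,0,2,0,0,0,1],[0,0,1.5,0,0,0,1],[0,0,0,0,0,0,1]]';python3 -m crank '[[0,0,1,0,0,0,1],[0,0,1,0,0,0,1],[0,0,1,0,0,0,1],[0,0,1,0,0,0,1],[0,0,0.5,0,0,0,1]]'
```

```text
time: 9.75
position: [0.5499, 0.2714, 0.2237]
tool_rot: [-0.7, 0.714, -0.0, -0.001]
ft_force: [0.9, 0.4, -0.5]
grip_width: 0.0275
grip_force: 30.0
time: 10.38
position: [0.5499, 0.2721, 0.1788]
tool_rot: [-0.7, 0.714, -0.0, 0.0]
ft_force: [-0.3, -0.4, -1.1]
grip_width: 0.0275
grip_force: 30.0
```

```bash
python3 -m crank '[[0,0,0.3,0,0,0,1],[0,0,0.3,0,0,0,1],[0,0,0.2,0,0,0,1],[0,0,0.1,0,0,0,1],[0,0,0,0,0,0,1]]';python3 -m crank '[[0,0,0.1,0,0,0,1],[0,0,0,0,0,0,1]]'
```

```text
time: 11.0
position: [0.5504, 0.2722, 0.1709]
tool_rot: [-0.7, 0.714, -0.001, 0.001]
ft_force: [-0.6, -0.7, -1.0]
grip_width: 0.0276
grip_force: 30.0
time: 11.25
position: [0.5505, 0.2722, 0.17]
tool_rot: [-0.7, 0.714, -0.001, 0.001]
ft_force: [0.3, 0.3, -1.3]
grip_width: 0.0279
grip_force: 30.0
```

```bash
python3 -m crank '[[0,0,0.1,0,0,0,1],[0,0,0.1,0,0,0,1],[0,0,0,0,0,0,1]]';python3 -m crank '[[0,0,0.1,0,0,0,1],[0,0,0,0,0,0,1]]'
```

```text
time: 11.62
position: [0.5508, 0.2724, 0.1698]
tool_rot: [-0.7, 0.714, -0.001, 0.001]
ft_force: [-1.4, -0.5, 10.0]
grip_width: 0.0278
grip_force: 30.0
time: 11.88
position: [0.5509, 0.2724, 0.1696]
tool_rot: [-0.701, 0.714, -0.001, 0.002]
ft_force: [-2.2, -0.4, 13.8]
grip_width: 0.0277
grip_force: 30.0
```

```bash
python3 -m crank '[[0,0,-0.1,0,0,0,1],[0,0,0,0,0,0,0.4],[0,0,0,0,0,0,0.4],[0,0,0,0,0,0,0.4],[0,0,0,0,0,0,0.4]]';python3 -m crank '[[0,0,-2,0,0,0,0.4],[0,0,-4,0,0,0,0.4],[0,0,-6,0,0,0,0.4],[0,0,-6,0,0,0,0.4],[0,0,0,0,0,0.15,0.4]]';
python3 -m crank '[[0,0,0,0,0,0.18,0.4],[0,0,0,0,0,0.18,0.4],[0,0,0,0,0,0.18,0.4],[0,0,0,0,0,0.18,0.4],[0,0,0,0,0,0.18,0.4]]' >/dev/null
python3 -m crank '[[0,0,0,0,0,0.18,0.4],[0,0,0,0,0,0.18,0.4],[0,0,0,0,0,0.18,0.4],[0,0,0,0,0,0.18,0.4],[0,0,0,0,0,0.18,0.4]]' >/dev/null
python3 -m crank '[[0,0,0,0,0,0.18,0.4],[0,0,0,0,0,0.18,0.4],[0,0,0,0,0,0.18,0.4],[0,0,0,0,0,0.18,0.4],[0,0,0,0,0,0.18,0.4]]'
cat >> h.py <<'E'
def gg(p,yaw,tilt=0.):
    "shift/turn to put the GRASP point at p, tool x at yaw deg, tilted by tilt rad about tool y"
    o=robot.get_obs();Q=R.from_quat(o['tool_rot']);y=np.radians(yaw)
    T=R.from_matrix(np.c_[[np.cos(y),np.sin(y),0],[np.sin(y),-np.cos(y),0],[0,0,-1]])*R.from_rotvec([0,tilt,0])
    tcp=np.array(p)-T.apply([0,0,.051])
    print('tcp',np.round(tcp,4),'shift cm',np.round(Q.inv().apply(tcp-o['position'])*100,2),'turn',np.round((Q.inv()*T).as_rotvec(),3),'| shift after turn',np.round(T.inv().apply(tcp-o['position'])*100,2),'q6',round(o['q'][5],3),'t',o['time'])
E
python3 -c "
from h import *
gg([.5467,-.2367,.14],85.6,.17)"
```

```text
time: 12.5
position: [0.5502, 0.2722, 0.1675]
tool_rot: [-0.7, 0.714, -0.0, 0.001]
ft_force: [0.3, 0.3, -0.6]
grip_width: 0.051
grip_force: 0.0
time: 13.12
position: [0.5524, 0.273, 0.3542]
tool_rot: [-0.644, 0.765, -0.003, 0.007]
ft_force: [0.3, -0.8, -0.9]
grip_width: 0.0516
grip_force: 0.0
time: 15.0
position: [0.5498, 0.2721, 0.3475]
tool_rot: [0.607, 0.795, 0.001, 0.0]
ft_force: [-0.1, 0.7, -0.2]
grip_width: 0.052
grip_force: 0.0
tcp [ 0.546  -0.2453  0.1903] shift cm [-49.8  -14.04  15.72] turn [-0.028  0.168  0.343] | shift after turn [-53.53   3.59   6.77] q6 0.011 t 15.0
```

```bash
python3 -m crank '[[0,0,0,0,0,0.17,0.4],[0,0,0,0,0,0.172,0.4],[-6.2,0.4,0,0,0,0,0.4],[-6.2,0.4,0,0,0,0,0.4],[-6.2,0.4,0,0,0,0,0.4]]'>/dev/null;python3 -m crank '[[-6.2,0.4,0,0,0,0,0.4],[-6.2,0.4,0,0,0,0,0.4],[-6.2,0.4,0,0,0,0,0.3],[-6.2,0.4,0,0,0,0,0.3],[-5,0.4,0,0,0,0,0.3]]'>/dev/null;python3 -m crank '[[0,0,0,0,0.17,0,0.3],[0,0,4,0,0,0,0.3],[0,0,4,0,0,0,0.3],[0,0,0,0,0,0,0.3]]';python3 -c "
from h import *
gg([.5467,-.2367,.097],85.6,.17)"
```

```text
time: 16.75
position: [0.5478, -0.1981, 0.2659]
tool_rot: [0.728, 0.68, 0.062, -0.061]
ft_force: [0.7, 0.6, -0.5]
grip_width: 0.0612
grip_force: 0.0
tcp [ 0.546  -0.2453  0.1473] shift cm [-6.71  0.22 10.86] turn [-0.007 -0.005  0.007] | shift after turn [-6.66  0.19 10.89] q6 -0.599 t 16.75
```

```bash
python3 -m crank '[[-3.3,0.1,0,0,0,0,0.3],[-3.3,0.1,3,0,0,0,0.3],[0,0,3,0,0,0,0.3],[0,0,2,0,0,0,0.3],[0,0,0,0,0,0,0.3]]'>/dev/null;python3 -c "
from h import *
gg([.5467,-.2367,.097],85.6,.17)"
```

```text
tcp [ 0.546  -0.2453  0.1473] shift cm [-0.   -0.27  3.21] turn [-0.    -0.001  0.008] | shift after turn [-0.   -0.27  3.21] q6 -0.694 t 17.375
```

```bash
python3 -m crank '[[0,-0.25,1.2,0,0,0,0.3],[0,0,1.2,0,0,0,0.3],[0,0,0.8,0,0,0,0.3],[0,0,0,0,0,0,0.3],[0,0,0,0,0,0,1]]' 30;python3 -m crank '[[0,0,0,0,0,0,1],[0,0,0,0,0,0,1],[0,0,0,0,0,0,1],[0,0,0,0,0,0,1]]';python3 -c "
from h import *
gg([.5467,-.2367,.097],85.6,.17)"
```

```text
time: 18.0
position: [0.5463, -0.2454, 0.1473]
tool_rot: [0.728, 0.68, 0.063, -0.057]
ft_force: [0.1, 0.2, 0.3]
grip_width: 0.0561
grip_force: 0.0
time: 18.5
position: [0.546, -0.2453, 0.1473]
tool_rot: [0.728, 0.68, 0.063, -0.057]
ft_force: [-0.6, 0.2, 0.2]
grip_width: 0.0275
grip_force: 29.9
tcp [ 0.546  -0.2453  0.1473] shift cm [-0.  0.  0.] turn [ 0.    -0.001  0.008] | shift after turn [-0.  0.  0.] q6 -0.703 t 18.5
```

```bash
python3 -m crank '[[0.34,0,-1.97,0,0,0,1],[0.68,0,-3.94,0,0,0,1],[0.68,0,-3.94,0,0,0,1],[0.86,0,-4.92,0,0,0,1],[5,-0.2,0.85,0,0,0,1]]'>/dev/null;python3 -m crank '[[5.9,-0.3,1,0,0,0,1],[5.9,-0.3,1,0,0,0,1],[5.9,-0.3,1,0,0,0,1],[5.9,-0.3,1,0,0,0,1],[5.9,-0.3,1,0,0,0,1]]'>/dev/null;python3 -m crank '[[5.9,-0.3,1,0,0,0,1],[5.9,-0.3,1,0,0,0,1],[0,0,0,0,0,0,1]]';python3 -c "
from h import *
gg([.5502,.2405,.24],88.9,.17)"
```

```text
time: 20.12
position: [0.5542, 0.2291, 0.2981]
tool_rot: [0.726, 0.682, 0.063, -0.058]
ft_force: [0.4, -0.6, -0.3]
grip_width: 0.0279
grip_force: 29.9
tcp [0.55   0.2319 0.2903] shift cm [ 0.11 -0.43  0.82] turn [ 0.009 -0.001 -0.043] | shift after turn [ 0.13 -0.42  0.82] q6 0.119 t 20.125
```

```bash
python3 -m crank '[[0.13,-0.42,0.8,0.009,0,-0.043,1],[-0.51,0,2.95,0,0,0,1],[-0.51,0,2.95,0,0,0,1],[-0.17,0,1,0,0,0,1],[0,0,0,0,0,0,1]]'>/dev/null;python3 -c "
from h import *
gg([.5502,.2405,.128],88.9,.17)"
```

```text
tcp [0.55   0.2319 0.1783] shift cm [-0.24 -0.14  4.21] turn [ 0.    -0.    -0.007] | shift after turn [-0.24 -0.14  4.21] q6 0.041 t 20.75
```

```bash
python3 -m crank '[[0.1,-0.14,1,0,0,-0.007,1],[-0.17,0,1,0,0,0,1],[-0.17,0,1,0,0,0,1],[-0.17,0,1,0,0,0,1],[0,0,0,0,0,0,1]]';python3 -m crank '[[-0.05,0,0.3,0,0,0,1],[-0.05,0,0.3,0,0,0,1],[-0.03,0,0.2,0,0,0,1],[0,0,0,0,0,0,1]]';python3 -c "
from h import *
gg([.5502,.2405,.121],88.9,.17)"
```

```text
time: 21.38
position: [0.5497, 0.2309, 0.1794]
tool_rot: [0.711, 0.698, 0.061, -0.06]
ft_force: [0.5, 2.2, -1.8]
grip_width: 0.0276
grip_force: 30.0
time: 21.88
position: [0.5502, 0.2308, 0.1723]
tool_rot: [0.711, 0.698, 0.061, -0.059]
ft_force: [0.0, 1.4, -0.9]
grip_width: 0.0274
grip_force: 29.9
tcp [0.55   0.2319 0.1713] shift cm [ 0.08 -0.02  0.12] turn [ 0.002 -0.001  0.001] | shift after turn [ 0.08 -0.02  0.12] q6 0.011 t 21.875
```

```bash
python3 -m crank '[[0.08,0,0.1,0,0,0,1],[-0.02,0,0.1,0,0,0,1],[-0.02,0,0.1,0,0,0,1],[0,0,0,0,0,0,1]]';python3 -m crank '[[-0.01,0,0.1,0,0,0,1],[0,0,0,0,0,0,1]]'
```

```text
time: 22.38
position: [0.55, 0.2315, 0.171]
tool_rot: [0.711, 0.698, 0.061, -0.059]
ft_force: [-3.0, -0.6, 9.4]
grip_width: 0.0276
grip_force: 29.9
time: 22.62
position: [0.55, 0.2317, 0.171]
tool_rot: [0.711, 0.698, 0.062, -0.059]
ft_force: [-4.3, -1.7, 14.1]
grip_width: 0.0276
grip_force: 29.9
```

```bash
python3 -m crank '[[0.02,0,-0.1,0,0,0,1],[0,0,0,0,0,0,0.4],[0,0,0,0,0,0,0.4],[0,0,0,0,0,0,0.4],[0,0,0,0,0,0,0.4]]';python3 -m crank '[[0.34,0,-1.97,0,0,0,0.4],[0.68,0,-3.94,0,0,0,0.4],[0.68,0,-3.94,0,0,0,0.4],[0.4,0,-1.97,0,0,0,0.4],[-5,0,-0.85,0,0,0,0.4]]'>/dev/null;python3 -m crank '[[-5.9,0,-1,0,0,0,0.4],[-5.9,0,-1,0,0,0,0.4],[-5.9,0,-1,0,0,0,0.4],[-5.9,0,-1,0,0,0,0.4],[-5.9,0,-1,0,0,0.058,0.4]]'>/dev/null;python3 -m crank '[[-5.9,0,-1,0,0,0,0.35],[-5.9,0,-1,0,0,0,0.35],[0,0,0,0,0,0,0.35]]';python3 -c "
from h import *
gg([.542,-.2724,.14],85.6,.17)"
```

```text
time: 23.25
position: [0.5501, 0.2316, 0.1692]
tool_rot: [0.711, 0.698, 0.061, -0.059]
ft_force: [-0.5, 0.2, 0.3]
grip_width: 0.0512
grip_force: 0.0
time: 24.88
position: [0.5344, -0.2418, 0.2881]
tool_rot: [0.733, 0.675, 0.059, -0.059]
ft_force: [-0.1, 0.8, 0.3]
grip_width: 0.0564
grip_force: 0.0
tcp [ 0.5413 -0.281   0.1903] shift cm [-5.44  1.08  8.99] turn [-0.006  0.002 -0.006] | shift after turn [-5.46  0.99  8.99] q6 -0.642 t 24.875
```

```bash
python3 -m crank '[[-2.7,0.5,1,0,0,-0.006,0.3],[-2.7,0.5,3,0,0,0,0.3],[0,0,3,0,0,0,0.3],[0,0,2,0,0,0,0.3],[0,0,0,0,0,0,0.3]]'>/dev/null;python3 -c "
from h import *
gg([.542,-.2724,.097],85.6,.17)"
```

```text
tcp [ 0.5413 -0.281   0.1473] shift cm [-1.39  0.21  3.89] turn [-0.013 -0.003  0.007] | shift after turn [-1.37  0.17  3.89] q6 -0.716 t 25.5
```

```bash
python3 -m crank '[[-0.7,0.2,0,-0.012,0,0.007,0.3],[0,0,0,0,0,0,0.3],[-0.35,0,1.9,0,0,0,0.3],[-0.35,0,1.9,0,0,0,0.3],[0,0,0,0,0,0,0.3]]'>/dev/null;python3 -c "
from h import *
gg([.542,-.2724,.097],85.6,.17)"
```

```text
tcp [ 0.5413 -0.281   0.1473] shift cm [0.07 0.   0.09] turn [-0.001 -0.004 -0.002] | shift after turn [0.07 0.   0.09] q6 -0.737 t 26.125
```

```bash
python3 -m crank '[[0.07,0,0.09,0,0,0,1],[0,0,0,0,0,0,1],[0,0,0,0,0,0,1],[0,0,0,0,0,0,1],[0,0,0,0,0,0,1]]';python3 -m crank '[[0.34,0,-1.97,0,0,0,1],[0.68,0,-3.94,0,0,0,1],[0.68,0,-3.94,0,0,0,1],[0.86,0,-4.92,0,0,0,1],[5,-0.2,0.85,0,0,0,1]]';python3 -m crank '[[5.9,-0.3,1,0,0,0,1],[5.9,-0.3,1,0,0,0,1],[5.9,-0.3,1,0,0,0,1],[5.9,-0.3,1,0,0,0,1],[5.9,-0.3,1,0,0,0,1]]'>/dev/null;python3 -m crank '[[5.9,-0.3,1,0,0,-0.05,1],[5.9,-0.3,1,0,0,0,1],[0,0,0,0,0,0,1]]';python3 -c "
from h import *
gg([.5499,.2105,.24],88.9,.17)"
```

```text
time: 26.75
position: [0.5427, -0.2821, 0.15]
tool_rot: [0.732, 0.676, 0.064, -0.056]
ft_force: [0.1, 0.4, 0.1]
grip_width: 0.0277
grip_force: 29.6
time: 27.38
position: [0.5467, -0.2351, 0.3045]
tool_rot: [0.733, 0.675, 0.065, -0.05]
ft_force: [0.9, 0.5, -1.6]
grip_width: 0.0278
grip_force: 29.6
time: 28.38
position: [0.5518, 0.1924, 0.3007]
tool_rot: [0.712, 0.697, 0.065, -0.056]
ft_force: [0.7, -1.2, -0.8]
grip_width: 0.0279
grip_force: 29.6
tcp [0.5497 0.2019 0.2903] shift cm [ 0.76 -0.24  1.19] turn [ 0.012 -0.001 -0.001] | shift after turn [ 0.76 -0.22  1.19] q6 0.013 t 28.375
```

```bash
python3 -m crank '[[0.7,-0.22,1.1,0.012,0,0,1],[-0.51,0,2.95,0,0,0,1],[-0.51,0,2.95,0,0,0,1],[-0.17,0,1,0,0,0,1],[0,0,0,0,0,0,1]]'>/dev/null;python3 -c "
from h import *
gg([.5499,.2098,.131],88.9,.17)"
```

```text
tcp [0.5497 0.2012 0.1813] shift cm [-0.15 -0.16  3.93] turn [-0.    0.   -0.01] | shift after turn [-0.15 -0.16  3.93] q6 -0.013 t 29.0
```

```bash
python3 -m crank '[[0.5,-0.16,0,0,0,-0.01,1],[-0.22,0,1.3,0,0,0,1],[-0.22,0,1.3,0,0,0,1],[-0.22,0,1.3,0,0,0,1],[0,0,0,0,0,0,1]]';python3 -m crank '[[-0.05,0,0.3,0,0,0,1],[-0.05,0,0.3,0,0,0,1],[-0.03,0,0.2,0,0,0,1],[0,0,0,0,0,0,1]]';python3 -c "
from h import *
gg([.5499,.2098,.1237],88.9,.17)"
```

```text
time: 29.62
position: [0.5489, 0.2019, 0.1806]
tool_rot: [0.711, 0.698, 0.06, -0.06]
ft_force: [-0.0, -0.3, -1.1]
grip_width: 0.0277
grip_force: 29.6
time: 30.12
position: [0.5499, 0.2021, 0.1742]
tool_rot: [0.711, 0.698, 0.061, -0.059]
ft_force: [-1.3, 0.2, -0.5]
grip_width: 0.0277
grip_force: 29.6
tcp [0.5497 0.2012 0.174 ] shift cm [-0.09 -0.01  0.01] turn [0.001 0.    0.002] | shift after turn [-0.09 -0.01  0.01] q6 -0.042 t 30.125
```

```bash
python3 -m crank '[[-0.02,0,0.1,0,0,0,1],[-0.02,0,0.1,0,0,0,1],[-0.02,0,0.1,0,0,0,1],[0,0,0,0,0,0,1]]'
```

```text
time: 30.62
position: [0.549, 0.2024, 0.173]
tool_rot: [0.71, 0.699, 0.061, -0.06]
ft_force: [-4.3, 0.1, 12.3]
grip_width: 0.0277
grip_force: 29.8
```

Seated (12 N on the floor). On to the last plate.

```bash
python3 -m crank '[[0.02,0,-0.1,0,0,0,1],[0,0,0,0,0,0,0.4],[0,0,0,0,0,0,0.4],[0,0,0,0,0,0,0.4],[0,0,0,0,0,0,0.4]]';python3 -m crank '[[0.34,0,-1.97,0,0,0,0.4],[0.68,0,-3.94,0,0,0,0.4],[0.68,0,-3.94,0,0,0,0.4],[0.4,0,-1.97,0,0,0,0.4],[-5,0.2,-0.85,0,0,0,0.4]]'>/dev/null;python3 -m crank '[[-5.9,0.2,-1,0,0,0,0.4],[-5.9,0.2,-1,0,0,0,0.4],[-5.9,0.2,-1,0,0,0,0.4],[-5.9,0.2,-1,0,0,0,0.4],[-5.9,0,-1,0,0,0.058,0.4]]'>/dev/null;python3 -m crank '[[-5.9,0,-1,0,0,0,0.35],[-5.9,0,-1,0,0,0,0.35],[0,0,0,0,0,0,0.35]]';python3 -c "
from h import *
gg([.5395,-.3082,.2],85.6,.17)"
```

```text
time: 31.25
position: [0.55, 0.202, 0.172]
tool_rot: [0.711, 0.698, 0.061, -0.059]
ft_force: [-0.7, -0.9, -0.0]
grip_width: 0.0512
grip_force: 0.0
time: 32.88
position: [0.5445, -0.2717, 0.291]
tool_rot: [0.733, 0.676, 0.059, -0.059]
ft_force: [0.3, -0.1, -0.2]
grip_width: 0.0564
grip_force: 0.0
tcp [ 0.5388 -0.3168  0.2503] shift cm [-5.16 -0.18  3.26] turn [-0.006  0.003 -0.005] | shift after turn [-5.17 -0.22  3.24] q6 -0.664 t 32.875
```

```bash
python3 -m crank '[[-2.6,-0.1,1,-0.006,0,-0.005,0.3],[-2.6,-0.1,2.2,0,0,0,0.3],[-0.51,0,2.9,0,0,0,0.3],[-0.51,0,2.9,0,0,0,0.3],[0,0,0,0,0,0,0.3]]'>/dev/null;python3 -c "
from h import *
gg([.5395,-.3082,.14],85.6,.17);gg([.5395,-.3082,.097],85.6,.17)"
```

```text
tcp [ 0.5388 -0.3168  0.1903] shift cm [-0.62  0.12 -0.15] turn [-0.007 -0.004  0.006] | shift after turn [-0.62  0.13 -0.15] q6 -0.756 t 33.5
tcp [ 0.5388 -0.3168  0.1473] shift cm [-1.37  0.15  4.08] turn [-0.007 -0.004  0.006] | shift after turn [-1.35  0.13  4.09] q6 -0.756 t 33.5
```

```bash
python3 -m crank '[[-0.65,0.13,0,-0.007,0,0.006,0.3],[0,0,0,0,0,0,0.3],[-0.35,0,2,0,0,0,0.3],[-0.35,0,2,0,0,0,0.3],[0,0,0,0,0,0,0.3]]'>/dev/null;python3 -c "
from h import *
gg([.5395,-.3082,.097],85.6,.17)"
```

```text
tcp [ 0.5388 -0.3168  0.1473] shift cm [ 0.13 -0.11  0.32] turn [ 0.003 -0.001 -0.   ] | shift after turn [ 0.14 -0.11  0.32] q6 -0.774 t 34.125
```

```bash
python3 -m crank '[[0.1,-0.1,0.3,0,0,0,0.3],[0,0,0,0,0,0,1],[0,0,0,0,0,0,1],[0,0,0,0,0,0,1],[0,0,0,0,0,0,1]]';python3 -m crank '[[0,0,0,0,0,0,1]]';python3 -m crank '[[0.34,0,-1.97,0,0,0,1],[0.68,0,-3.94,0,0,0,1],[0.68,0,-3.94,0,0,0,1],[0.86,0,-4.92,0,0,0,1],[5,-0.2,0.85,0,0,0,1]]';python3 -m crank '[[5.9,-0.3,1,0,0,0,1],[5.9,-0.3,1,0,0,0,1],[5.9,-0.3,1,0,0,0,1],[5.9,-0.3,1,0,0,0,1],[5.9,-0.3,1,0,0,0,1]]'>/dev/null;python3 -m crank '[[5.9,-0.3,1,0,0,-0.05,1],[5.9,-0.3,1,0,0,0,1],[0,0,0,0,0,0,1]]';python3 -c "
from h import *
gg([.5496,.1802,.24],88.9,.17)"
```

```text
time: 34.75
position: [0.5392, -0.3175, 0.1478]
tool_rot: [0.731, 0.677, 0.064, -0.056]
ft_force: [-0.4, 0.0, 0.6]
grip_width: 0.0289
grip_force: 0.4
time: 34.88
position: [0.5392, -0.3175, 0.1477]
tool_rot: [0.731, 0.677, 0.064, -0.056]
ft_force: [-1.1, 0.5, 0.2]
grip_width: 0.0278
grip_force: 29.9
time: 35.5
position: [0.5432, -0.2708, 0.3039]
tool_rot: [0.733, 0.676, 0.065, -0.048]
ft_force: [0.1, 0.2, -1.5]
grip_width: 0.0273
grip_force: 29.9
time: 36.5
position: [0.5481, 0.157, 0.2996]
tool_rot: [0.712, 0.697, 0.066, -0.055]
ft_force: [0.4, -0.4, -1.0]
grip_width: 0.028
grip_force: 29.9
tcp [0.5494 0.1716 0.2903] shift cm [1.28 0.09 1.17] turn [ 0.014 -0.    -0.   ] | shift after turn [1.28 0.11 1.17] q6 -0.055 t 36.5
```

```bash
python3 -m crank '[[1.3,0.1,1.1,0.014,0,0,1],[-0.3,0,2.9,0,0,0,1],[-0.51,0,2.95,0,0,0,1],[-0.17,0,1,0,0,0,1],[0,0,0,0,0,0,1]]'>/dev/null;python3 -c "
from h import *
gg([.5496,.1798,.167],88.9,.17);gg([.5496,.1798,.129],88.9,.17)"
```

```text
tcp [0.5494 0.1712 0.2173] shift cm [ 0.21 -0.15  0.31] turn [-0.001  0.001 -0.009] | shift after turn [ 0.21 -0.15  0.31] q6 -0.064 t 37.125
tcp [0.5494 0.1712 0.1793] shift cm [-0.43 -0.14  4.05] turn [-0.001  0.001 -0.009] | shift after turn [-0.43 -0.15  4.05] q6 -0.064 t 37.125
```

```bash
python3 -m crank '[[0.22,-0.15,0.3,0,0,-0.009,1],[-0.22,0,1.25,0,0,0,1],[-0.22,0,1.25,0,0,0,1],[-0.22,0,1.25,0,0,0,1],[0,0,0,0,0,0,1]]';python3 -m crank '[[-0.05,0,0.3,0,0,0,1],[-0.05,0,0.3,0,0,0,1],[-0.03,0,0.2,0,0,0,1],[0,0,0,0,0,0,1]]';python3 -c "
from h import *
gg([.5496,.1798,.1214],88.9,.17)"
```

```text
time: 37.75
position: [0.5484, 0.1718, 0.1782]
tool_rot: [0.711, 0.698, 0.059, -0.06]
ft_force: [-0.7, -0.5, -0.8]
grip_width: 0.0272
grip_force: 29.9
time: 38.25
position: [0.5494, 0.1719, 0.1718]
tool_rot: [0.711, 0.699, 0.061, -0.059]
ft_force: [0.5, -0.9, -1.1]
grip_width: 0.0278
grip_force: 29.9
tcp [0.5494 0.1712 0.1717] shift cm [-0.07  0.    0.  ] turn [0.001 0.001 0.002] | shift after turn [-0.07  0.    0.  ] q6 -0.1 t 38.25
```

```bash
python3 -m crank '[[-0.02,0,0.1,0,0,0,1],[-0.02,0,0.1,0,0,0,1],[-0.02,0,0.1,0,0,0,1],[0,0,0,0,0,0,1]]';python3 -m crank '[[0.02,0,-0.1,0,0,0,1],[0,0,0,0,0,0,0.4],[0,0,0,0,0,0,0.4],[0,0,0,0,0,0,0.4],[0,0,0,0,0,0,0.4]]';python3 -m crank '[[0.34,0,-1.97,0,0,0,0.4],[0.68,0,-3.94,0,0,0,0.4],[0.68,0,-3.94,0,0,0,0.4],[0.4,0,-1.97,0,0,0,0.4],[0,0,0,0,-0.17,0,0.3]]';python3 -m crank '[[-6,-1.8,0,0,0,0,0.3],[-6,-1.8,0,0,0,0,0.3],[-6,-1.8,0,0,0,0,0.3],[-6,-1.8,0,0,0,0,0.3],[-3,-1.8,0,0,0,0,0.3]]';python3 -m crank '[[0,0,0,0,0,0,0.3]]';python3 -c "
from h import *
shot('wrist','w4');shot('top','top4')
a=cv2.imread('pics/w4.png')[:300];b=cv2.imread('pics/top4.png')[165:255,125:305]
c=np.zeros((600,800,3),np.uint8);c[:300,:560]=a;b=cv2.resize(b,None,fx=3,fy=3,interpolation=cv2.INTER_CUBIC);c[310:580,:540]=b;cv2.imwrite('pics/c4.png',c)"
```

```text
time: 38.75
position: [0.549, 0.1722, 0.1712]
tool_rot: [0.71, 0.699, 0.061, -0.059]
ft_force: [-5.1, -0.2, 16.1]
grip_width: 0.0276
grip_force: 29.9
time: 39.38
position: [0.5493, 0.1718, 0.1694]
tool_rot: [0.711, 0.699, 0.06, -0.059]
ft_force: [0.6, 1.1, -0.8]
grip_width: 0.0511
grip_force: 0.0
time: 40.0
position: [0.5504, 0.1708, 0.2916]
tool_rot: [0.715, 0.7, 0.0, 0.003]
ft_force: [-1.1, 1.0, -1.5]
grip_width: 0.0562
grip_force: 0.0
time: 40.62
position: [0.4543, -0.098, 0.2899]
tool_rot: [0.714, 0.7, -0.0, 0.001]
ft_force: [0.3, 0.6, 0.5]
grip_width: 0.0607
grip_force: 0.0
time: 40.75
position: [0.4539, -0.097, 0.2897]
tool_rot: [0.715, 0.699, -0.0, 0.0]
ft_force: [0.6, 0.1, 0.1]
grip_width: 0.0608
grip_force: 0.0
```

View pics/c4.png

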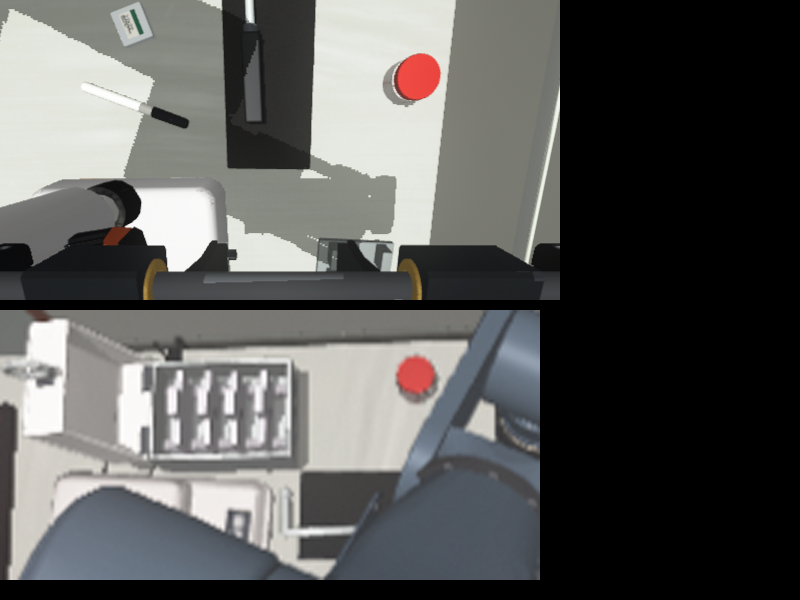

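Wrist view (top): the pole handle runs from (255,122) to (250,28) on the mat, and the red lid is at (417,77). The top view shows four plates standing in the rack. The pole has shifted towards the robot, so I'll zoom in on it.

```bash
python3 -c "
from h import *
a=cv2.imread('pics/w4.png')[0:135,215:325];a=cv2.convertScaleAbs(a,alpha=2.2,beta=10);b=cv2.imread('pics/top4.png')[215:255,205:255]
c=np.zeros((545,800,3),np.uint8);c[:540,:440]=cv2.resize(a,None,fx=4,fy=4,interpolation=cv2.INTER_CUBIC);c[:280,445:795]=cv2.resize(b,None,fx=7,fy=7,interpolation=cv2.INTER_CUBIC);cv2.imwrite('pics/c5.png',c)"
```

```text
(no output)
```

View pics/c5.png

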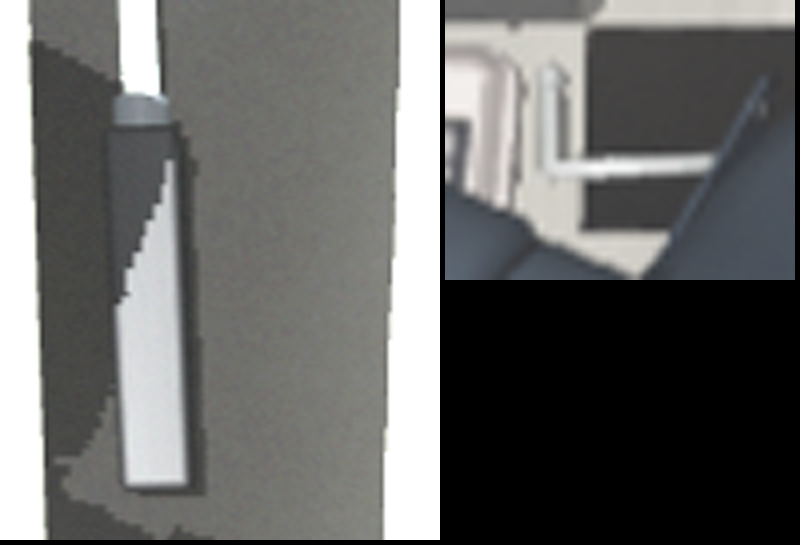

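Run:
```python
from h import *
c=lambda x,y:(215+x/4,y/4)
p,e=fit('w4',np.array([(-45,10,28),(-45,-10,28),(45,-10,28),(45,10,28)])/1000,[c(125,487),c(188,485),c(180,125),c(108,125)],[.44,.01,1.57])
print(p,np.degrees(p[2]),np.round(e,1).tolist())
k=at('top4',219.7,239.6,.016);k2=at('top4',205+(552-445)/7,215+70/7,.016)
print('corner',k,'ball',k2,'pred',p[:2]+.145*np.array([np.cos(p[2]),np.sin(p[2])]))
# mat
m,e=fit('w1',np.array([(115,50,4),(115,-50,4)])/1000,[(239,162),(297,157)],[.44,.03,1.57]);print(m)
m,e=fit('w4',np.array([(-115,50,4),(-115,-50,4)])/1000,[(228,168),(310,168)],[.44,.03,1.57]);print(m)
gg([*(p[:2]+.02*np.array([np.cos(p[2]),np.sin(p[2])])),.07],np.degrees(p[2]))
```

```text
[0.42684595 0.02333225 1.56078852] 89.42659515294794 [[-1.3, 1.0], [1.3, 1.3], [0.9, -1.1], [-0.9, -0.8]]
corner [0.42045337 0.16614748 0.016     ] ball [0.46950815 0.16396526 0.016     ] pred [0.42829706 0.16832499]
[0.44792461 0.03624202 1.55588604]
[0.4424183  0.04045672 1.54870658]
tcp [0.427  0.0433 0.121 ] shift cm [13.81 -3.06 16.87] turn [ 0.001  0.    -0.008] | shift after turn [13.83 -2.92 16.88] q6 -0.429 t 40.85
```

```bash
python3 -m crank '[[4.6,-1,1,0,0,-0.008,0.3],[4.6,-1,4,0,0,0,0.3],[4.6,-1,5,0,0,0,0.3],[0,0,4,0,0,0,0.3],[0,0,0,0,0,0,0.3]]';python3 -c "
from h import *
gg([.4270,.0483,.026],89.4)"
```

```text
time: 41.48
position: [0.4261, 0.0407, 0.1522]
tool_rot: [0.709, 0.705, -0.002, -0.002]
ft_force: [0.9, 0.4, 0.9]
grip_width: 0.0609
grip_force: 0.0
tcp [0.427  0.0483 0.077 ] shift cm [0.76 0.13 7.52] turn [-0.006 -0.     0.005] | shift after turn [0.76 0.09 7.52] q6 -0.16 t 41.475
```

```bash
python3 -m crank '[[0.76,0.1,2.5,-0.006,0,0.005,0.3],[0,0,2.5,0,0,0,0.3],[0,0,1.5,0,0,0,0.3],[0,0,0.9,0,0,0,0.3],[0,0,0,0,0,0,0.3]]' 55;python3 -m crank '[[0,0,0,0,0,0,1],[0,0,0,0,0,0,1],[0,0,0,0,0,0,1],[0,0,0,0,0,0,1],[0,0,0,0,0,0,1]]'; python3 -m crank '[[0,0,0,0,0,0,1],[0,0,0,0,0,0,1]]'
```

```text
time: 42.1
position: [0.4296, 0.0463, 0.0807]
tool_rot: [0.712, 0.702, 0.002, 0.003]
ft_force: [-1.0, -0.3, 0.3]
grip_width: 0.0608
grip_force: 0.0
time: 42.72
position: [0.4282, 0.0465, 0.0802]
tool_rot: [0.712, 0.702, 0.002, 0.002]
ft_force: [0.1, -0.5, 3.6]
grip_width: 0.0197
grip_force: 54.9
time: 42.98
position: [0.4282, 0.0465, 0.0802]
tool_rot: [0.712, 0.702, 0.002, 0.002]
ft_force: [-0.1, 0.6, 4.0]
grip_width: 0.0196
grip_force: 54.9
```

```bash
python3 -m crank '[[0,0,-1,0,0,0,1],[0,0,-4,0,0,0,1],[0,0,-6,0,0,0,1],[0,0,-6,0,0,0,1],[0,0,-6,0,0,0,1]]';python3 -m crank '[[4,1,-3,0,0,0,1],[5,1,0,0,0,0,1],[5,1,0,0,0,0,1],[4,1,0,0,0,0,1],[0,0,0,0,0,0,1]]';python3 -c "
from h import *
shot('wrist','w5');shot('scene','s5')
a=cv2.imread('pics/w5.png')[0:300,140:440];b=cv2.imread('pics/s5.png')[30:190,230:360]
c=np.zeros((600,800,3),np.uint8);c[:600,:400]=cv2.resize(a,None,fx=2,fy=2)[:,100:500];c[:480,405:795]=cv2.resize(b,None,fx=3,fy=3,interpolation=cv2.INTER_CUBIC);cv2.imwrite('pics/c6.png',c)"
```

```text
time: 43.6
position: [0.4271, 0.0465, 0.3128]
tool_rot: [0.712, 0.702, 0.003, 0.003]
ft_force: [0.6, -0.6, -1.6]
grip_width: 0.0195
grip_force: 54.9
time: 44.22
position: [0.4699, 0.2283, 0.3407]
tool_rot: [0.711, 0.703, 0.003, 0.003]
ft_force: [0.7, -0.9, -1.2]
grip_width: 0.0197
grip_force: 54.9
```

View pics/c6.png

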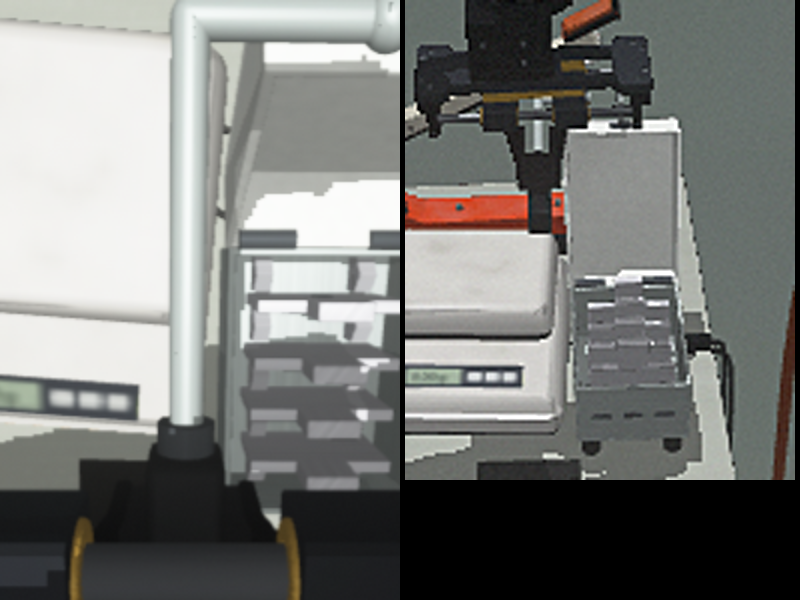

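Run:
```python
from h import *
print('eye',pj('w5',[[.552,.357,.266]]))
o=robot.get_obs();Q=R.from_quat(o['tool_rot'])
print(np.degrees(2*np.arctan2(o['tool_rot'][1],o['tool_rot'][0])))
# predicted hook corner: tool frame pole x -> tool x ; +world x -> tool y
t=o['position']
for n,v in [('corner',[.122,0,.0642]),('ball',[.122,.044,.0642]),('rodstart',[.022,0,.0642])]:
    X=t+Q.apply(v);print(n,X.round(4),pj('w5',X).round(1))
for z in(.27,.2765,.283):print(z,at('w5',284,9,z).round(4),at('w5',382.5,10,z).round(4),at('w5',283.5,205,z).round(4))
a=cv2.imread('pics/w5.png')[0:130,260:560]
cv2.imwrite('pics/c7.png',cv2.resize(a,None,fx=2.6,fy=2.6,interpolation=cv2.INTER_CUBIC))
```

```text
eye [[450.24824137  -1.14976898]]
89.25980287679101
corner [0.471  0.3479 0.2759] [[278.   15.2]]
ball [0.515  0.3473 0.2762] [[376.8  15.5]]
rodstart [0.4698 0.2479 0.276 ] [[278.2 228.7]]
0.27 [0.4739 0.3521 0.27  ] [0.5193 0.3514 0.27  ] [0.4727 0.2592 0.27  ]
0.2765 [0.4737 0.3501 0.2765] [0.5173 0.3494 0.2765] [0.4727 0.2609 0.2765]
0.283 [0.4736 0.3481 0.283 ] [0.5154 0.3474 0.283 ] [0.4726 0.2625 0.283 ]
```

View pics/c7.png

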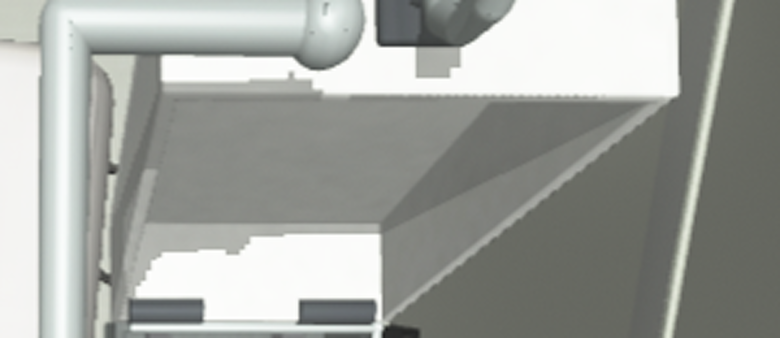

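```bash
python3 -m crank '[[-4,0,0,0,0,0,1],[-4,0,0,0,0,0,1],[0,0,0,0,0,0,1],[0,0,0,0,0,0,1]]';python3 -c "
from h import *
shot('wrist','w6')";python3 -m crank '[[0,3,-5,0,0,0,1],[0,0,-3,0,0,0,1],[0,0,0,0,0,0,1],[0,0,0,0,0,0,1]]';python3 -c "
from h import *
shot('wrist','w7')
c=np.zeros((600,800,3),np.uint8)
for k,(f,u,v,s) in enumerate([('w6',360,60,2.9),('w7',300,20,2.9)]):
    a=cv2.imread(f'pics/{f}.png')[v:v+200,u:u+137];c[:580,k*400:k*400+397]=cv2.resize(a,None,fx=s,fy=s,interpolation=cv2.INTER_CUBIC)[:580,:397]
cv2.imwrite('pics/c8.png',c);print(pj('w6',[.552,.357,.266]),pj('w7',[.552,.357,.266]))"
```

```text
time: 44.82
position: [0.4683, 0.1454, 0.3406]
tool_rot: [0.713, 0.701, 0.002, 0.003]
ft_force: [0.3, 0.6, -1.2]
grip_width: 0.0194
grip_force: 54.9
time: 45.38
position: [0.4969, 0.1461, 0.4194]
tool_rot: [0.712, 0.702, 0.001, 0.002]
ft_force: [0.7, 0.4, -1.1]
grip_width: 0.0195
grip_force: 54.9
[[ 479.52309778 -241.21689501]] [[ 360.83238148 -100.6955439 ]]
```

View pics/c8.png

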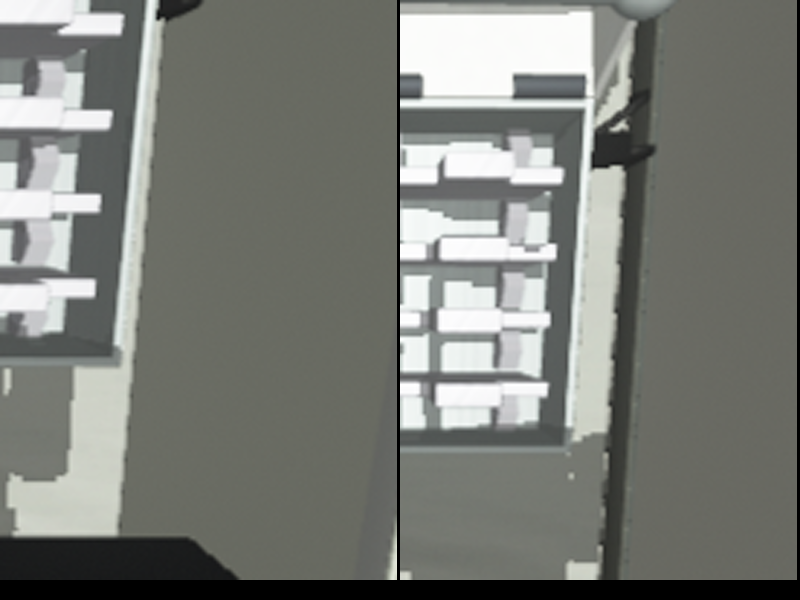

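```bash
python3 -m crank '[[5,-0.5,0,0,0,0,1],[5,-0.5,0,0,0,0,1],[0,0,0,0,0,0,1],[0,0,0,0,0,0,1]]';python3 -c "
from h import *
shot('wrist','w8')";python3 -m crank '[[6,0,0,0,0,0,1],[0,0,0,0,0,0,1],[0,0,0,0,0,0,1]]';python3 -c "
from h import *
shot('wrist','w9')
c=np.zeros((600,800,3),np.uint8)
for k,f in enumerate(['w8','w9']):
    q=pj(f,[.552,.357,.266])[0];u,v=(int(max(0,q[0]-66)),int(max(0,q[1]-80)));a=cv2.imread(f'pics/{f}.png')[v:v+200,u:u+132];a=cv2.resize(a,None,fx=3,fy=3,interpolation=cv2.INTER_CUBIC)[:600,:397];c[:a.shape[0],k*400:k*400+a.shape[1]]=a;print(f,q,u,v)
cv2.imwrite('pics/c9.png',c)"
```

```text
time: 45.92
position: [0.4887, 0.2456, 0.4191]
tool_rot: [0.712, 0.702, 0.001, 0.002]
ft_force: [0.4, -0.3, -0.7]
grip_width: 0.0196
grip_force: 54.9
time: 46.35
position: [0.4902, 0.3047, 0.4199]
tool_rot: [0.712, 0.702, 0.001, 0.003]
ft_force: [0.6, 0.1, -1.0]
grip_width: 0.0192
grip_force: 54.9
w8 [365.19343516  67.36527679] 299 0
w9 [358.07705297 150.24191251] 292 70
```

View pics/c9.png

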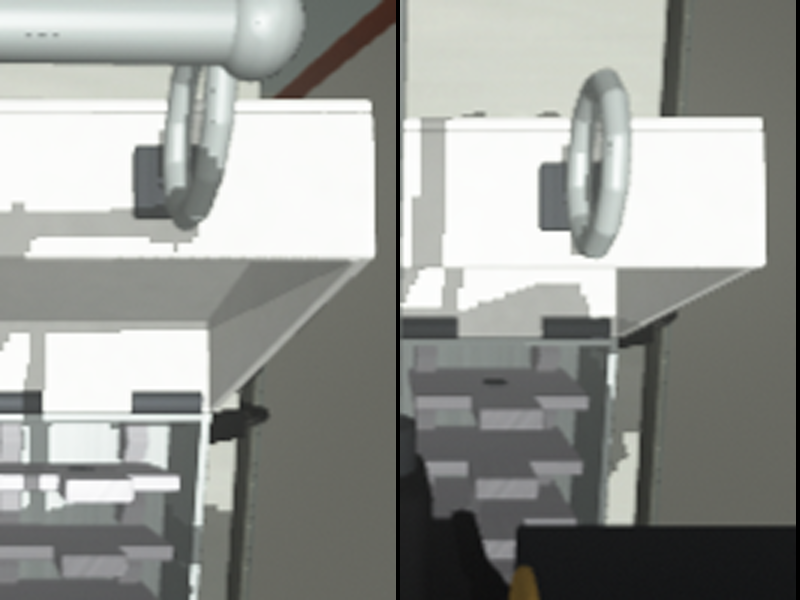

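Run:
```python
from h import *
A=lambda x,y:(299+x/3,y/3);B=lambda x,y:(292+x/3,70+y/3)
for n,a,b in [('blkbot',(137,217),(140,230)),('blktop',(137,147),(140,163)),('ringbot',(188,228),(198,257)),('hoodfarR',(370,100),(765-400,118)),('hoodnearR',(374,257),(765-400,266)),('rimR',(208,412),(615-400,340))]:
    print(n,tri('w8',A(*a),'w9',B(*b)).round(4))
for yh in(.2995,.3015):
  b=B(200,163)
  r=least_squares(lambda p:(pj('w9',[p[0],yh+.181*np.cos(p[1]),.095+.181*np.sin(p[1])])[0]-b),[.55,1.2]).x
  t=np.pi-np.arctan2(20,180)-r[1];print(yh,'eye',[r[0],yh+.181*np.cos(r[1]),.095+.181*np.sin(r[1])],'theta',t)
print(np.round(robot.get_obs()['position'],4))
```

```text
blkbot [0.5423 0.358  0.2378]
blktop [0.543  0.3765 0.2311]
ringbot [0.5526 0.3522 0.2593]
hoodfarR [0.6074 0.3881 0.2276]
hoodnearR [0.607  0.3469 0.2395]
rimR [0.6007 0.3008 0.1061]
0.2995 eye [np.float64(0.5532208906297329), np.float64(0.3763501040270918), np.float64(0.2588751400030681)] theta 1.8986439115092817
0.3015 eye [np.float64(0.5529974673731275), np.float64(0.3763536204899777), np.float64(0.25979664893298765)] theta 1.8864952632271155
[0.4902 0.3044 0.4201]
```

```bash
python3 -m crank '[[-5,-1.5,0,0,0,0,1],[0,0,3,0,0,0,1],[0,0,3,0,0,0,1],[0,0,2,0,0,0,1],[0,0,0,0,0,0,1]]';python3 -c "
from h import *
go([.475,.2546,.3242],89.3)"
```

```text
time: 47.02
position: [0.4743, 0.2543, 0.339]
tool_rot: [0.713, 0.701, 0.0, 0.002]
ft_force: [-1.2, 0.2, -1.2]
grip_width: 0.0194
grip_force: 54.9
shift cm [0.04 0.07 1.48] turn [ 0.003  0.002 -0.004] t 47.025
```

```bash
python3 -m crank '[[0,0.1,1.5,0.003,0,-0.004,1],[0,0,0,0,0,0,1],[0,1,0,0,0,0,1],[0,1,0,0,0,0,1],[0,0,0,0,0,0,1]]';python3 -m crank '[[0,1,0,0,0,0,1],[0,1,0,0,0,0,1],[0,1.1,0,0,0,0,1],[0,0,0,0,0,0,1]]';python3 -c "
from h import *
go([.527,.2546,.3242],89.3)
shot('wrist','w10');shot('scene','s10')"
```

```text
time: 47.65
position: [0.4976, 0.2558, 0.3258]
tool_rot: [0.711, 0.703, 0.002, 0.002]
ft_force: [-0.5, 0.7, -1.6]
grip_width: 0.0195
grip_force: 54.9
time: 48.15
position: [0.5283, 0.2553, 0.3254]
tool_rot: [0.711, 0.703, 0.001, 0.002]
ft_force: [-0.6, 0.9, -1.3]
grip_width: 0.0197
grip_force: 54.9
shift cm [-0.07 -0.13  0.12] turn [0.004 0.001 0.002] t 48.15
```

```bash
python3 -c "
import numpy as np
f=np.linspace(1.146,3.031,20);y=18.1*np.cos(f);z=18.1*np.sin(f)
for i in range(19):print(round(f[i+1],2),'[%.2f,0,%.2f,0,0,0,1]'%(y[i+1]-y[i],-(z[i+1]-z[i])))
"
```

```text
1.25 [-1.67,0,-0.66,0,0,0,1]
1.34 [-1.73,0,-0.49,0,0,0,1]
1.44 [-1.77,0,-0.32,0,0,0,1]
1.54 [-1.79,0,-0.14,0,0,0,1]
1.64 [-1.79,0,0.04,0,0,0,1]
1.74 [-1.78,0,0.22,0,0,0,1]
1.84 [-1.75,0,0.39,0,0,0,1]
1.94 [-1.70,0,0.56,0,0,0,1]
2.04 [-1.64,0,0.73,0,0,0,1]
2.14 [-1.56,0,0.89,0,0,0,1]
2.24 [-1.46,0,1.04,0,0,0,1]
2.34 [-1.35,0,1.18,0,0,0,1]
2.44 [-1.23,0,1.31,0,0,0,1]
2.53 [-1.10,0,1.42,0,0,0,1]
2.63 [-0.95,0,1.52,0,0,0,1]
2.73 [-0.79,0,1.61,0,0,0,1]
2.83 [-0.63,0,1.68,0,0,0,1]
2.93 [-0.46,0,1.73,0,0,0,1]
3.03 [-0.29,0,1.77,0,0,0,1]
```

```bash
python3 -m crank '[[-1.7,0,-0.65,0,0,0,1],[-1.7,0,-0.5,0,0,0,1]]' 60;python3 -m crank '[[-1.8,0,-0.3,0,0,0,1],[-1.8,0,-0.15,0,0,0,1]]';python3 -c "
from h import *
shot('wrist','w11')
a=cv2.imread('pics/w10.png').astype(int);b=cv2.imread('pics/w11.png').astype(int)
# hood position check: diff between current and earlier ring zone
print(np.round(robot.get_obs()['position'],4))"
```

```text
time: 48.5
position: [0.526, 0.2205, 0.3372]
tool_rot: [0.71, 0.704, 0.0, 0.001]
ft_force: [-0.7, 1.6, -4.4]
grip_width: 0.0196
grip_force: 59.9
time: 48.75
position: [0.5259, 0.1839, 0.3418]
tool_rot: [0.711, 0.703, 0.001, 0.001]
ft_force: [-0.5, 3.2, -2.4]
grip_width: 0.0195
grip_force: 59.9
[0.5263 0.182  0.342 ]
```

```bash
python3 -m crank '[[-1.8,0,0.05,0,0,0,1],[-1.8,0,0.2,0,0,0,1],[-1.75,0,0.4,0,0,0,1]]';python3 -m crank '[[-1.7,0,0.55,0,0,0,1],[-1.65,0,0.75,0,0,0,1],[-1.55,0,0.9,0,0,0,1]]';python3 -m crank '[[-1.45,0,1.05,0,0,0,1],[-1.35,0,1.2,0,0,0,1],[-1.25,0,1.3,0,0,0,1]]'
```

```text
time: 49.18
position: [0.5259, 0.1307, 0.3349]
tool_rot: [0.711, 0.703, 0.001, 0.002]
ft_force: [-0.0, 1.9, -2.5]
grip_width: 0.0199
grip_force: 59.9
time: 49.55
position: [0.5254, 0.0817, 0.3126]
tool_rot: [0.711, 0.703, 0.001, 0.002]
ft_force: [-0.4, 1.9, -1.7]
grip_width: 0.0196
grip_force: 59.9
time: 49.92
position: [0.5251, 0.0415, 0.2768]
tool_rot: [0.711, 0.703, 0.001, 0.002]
ft_force: [0.0, 1.9, -0.4]
grip_width: 0.0196
grip_force: 59.9
```

```bash
python3 -m crank '[[-1.1,0,1.4,0,0,0,1],[-0.95,0,1.5,0,0,0,1],[-0.8,0,1.6,0,0,0,1]]';python3 -m crank '[[-0.6,0,1.7,0,0,0,1],[-0.45,0,1.7,0,0,0,1],[-0.3,0,1.7,0,0,0,1]]';python3 -m crank '[[0,0,0.5,0,0,0,1],[0,0,0,0,0,0,1]]'
```

```text
time: 50.3
position: [0.5251, 0.0131, 0.2317]
tool_rot: [0.711, 0.704, 0.001, 0.002]
ft_force: [0.2, 1.4, -0.9]
grip_width: 0.0194
grip_force: 59.9
time: 50.68
position: [0.5252, -0.0003, 0.1806]
tool_rot: [0.711, 0.704, 0.001, 0.002]
ft_force: [0.2, 0.6, -0.1]
grip_width: 0.0199
grip_force: 59.9
time: 50.92
position: [0.5251, 0.0001, 0.1763]
tool_rot: [0.711, 0.704, 0.001, 0.001]
ft_force: [-0.8, -0.0, -1.3]
grip_width: 0.0193
grip_force: 59.9
```

```bash
python3 -m crank '[[0,0,0.5,0,0,0,1],[0,0,0.3,0,0,0,1],[0,0,0,0,0,0,1]]';python3 -m crank '[[0,0,0.2,0,0,0,1],[0,0,0.2,0,0,0,1],[0,0,0,0,0,0,1]]';python3 -m crank '[[0,0,0.2,0,0,0,1],[0,0,0,0,0,0,1]]'
```

```text
time: 51.3
position: [0.5252, 0.0003, 0.1688]
tool_rot: [0.711, 0.704, 0.001, 0.002]
ft_force: [-0.0, -0.1, -1.1]
grip_width: 0.0196
grip_force: 59.9
time: 51.68
position: [0.5254, 0.0002, 0.165]
tool_rot: [0.711, 0.703, 0.001, 0.002]
ft_force: [-0.6, -0.3, 3.2]
grip_width: 0.0195
grip_force: 59.9
time: 51.92
position: [0.5257, 0.0001, 0.163]
tool_rot: [0.711, 0.703, 0.002, 0.002]
ft_force: [0.2, -1.1, 3.8]
grip_width: 0.0195
grip_force: 60.0
```

```bash
python3 -m crank '[[0,0,0.3,0,0,0,1],[0,0,0,0,0,0,1]]';python3 -m crank '[[0,0,0.3,0,0,0,1],[0,0,0,0,0,0,1]]'; python3 -c "
from h import *
shot('scene','s12');shot('wrist','w12')
a=cv2.imread('pics/w12.png');b=cv2.imread('pics/s12.png')[60:200,250:350]
c=np.zeros((600,800,3),np.uint8);c[:300,:400]=cv2.resize(a,None,fx=1,fy=1)[0:300,140:540];c[:560,400:800]=cv2.resize(b,None,fx=4,fy=4,interpolation=cv2.INTER_CUBIC)
cv2.imwrite('pics/c12.png',c)"
```

```text
time: 52.18
position: [0.5257, -0.0, 0.1597]
tool_rot: [0.711, 0.703, 0.001, 0.002]
ft_force: [0.8, -1.9, 4.0]
grip_width: 0.0196
grip_force: 60.0
time: 52.42
position: [0.5255, 0.0, 0.1566]
tool_rot: [0.711, 0.703, 0.001, 0.002]
ft_force: [1.1, -3.4, 3.3]
grip_width: 0.0194
grip_force: 60.0
```

View pics/c12.png

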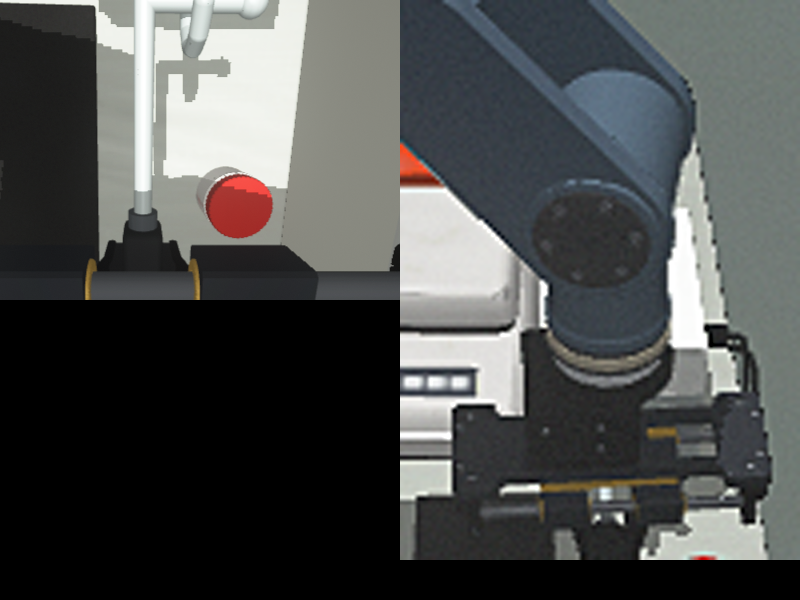

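The wrist crop shows the hook still through the ring near (333,15), with the rod lightly pitched in the grip. Contact began at the height predicted for shut (TCP about 0.166), and about 5 N of push is far above the hinge drag. I'll centre the hook and withdraw it.

```bash
python3 -m crank '[[0,0,-0.5,0,0,0,1],[0,0,-0.4,0,0,0,1],[0,0,-0.3,0,0,0,1],[0,0,0,0,0,0,1]]';python3 -c "
from h import *
shot('wrist','w13');o=robot.get_obs();print(o['position'],o['ft_force'],o['moment'])
a=cv2.imread('pics/w13.png');g=cv2.cvtColor(a,cv2.COLOR_BGR2GRAY)
for r in(2,5,8,11,14,17,20,30,40,60):print(r,g[r,270:420:3].tolist())"
```

```text
time: 53.02
position: [0.5249, 0.0004, 0.1688]
tool_rot: [0.711, 0.704, 0.001, 0.001]
ft_force: [-0.2, -0.3, -1.4]
grip_width: 0.0197
grip_force: 60.0
[5.24875841e-01 3.96712386e-04 1.68703178e-01] [-0.04739455 -0.09321518 -2.07007717] [-0.03538986 -0.00767039 -0.02984306]
2 [154, 193, 239, 248, 255, 250, 251, 251, 251, 251, 251, 251, 251, 251, 251, 250, 250, 250, 250, 250, 234, 222, 241, 253, 251, 238, 216, 249, 249, 249, 249, 249, 248, 248, 248, 248, 248, 229, 240, 250, 251, 248, 242, 237, 219, 165, 158, 157, 240, 240]
5 [156, 191, 239, 248, 255, 250, 240, 239, 239, 239, 239, 239, 239, 239, 239, 239, 239, 239, 239, 239, 199, 225, 241, 253, 250, 237, 212, 239, 239, 239, 239, 239, 239, 239, 239, 239, 239, 221, 236, 239, 243, 242, 236, 228, 200, 157, 156, 157, 239, 240]
8 [155, 198, 238, 248, 255, 250, 238, 218, 217, 218, 219, 218, 219, 219, 219, 219, 220, 219, 220, 220, 173, 227, 242, 253, 249, 236, 204, 220, 220, 220, 220, 220, 219, 220, 220, 220, 218, 211, 228, 230, 233, 232, 227, 210, 167, 156, 156, 156, 238, 239]
11 [153, 196, 238, 248, 255, 250, 239, 207, 176, 177, 176, 178, 179
[... 1010 characters left out ...]
6, 158, 159, 159, 159, 162, 231, 244, 228, 194, 217, 224, 223, 205, 167, 160, 160, 158, 158, 158, 158, 158, 160, 160, 159, 160, 159, 159, 157, 159, 159, 158, 159, 159, 159, 200, 240, 241, 240]
40 [242, 195, 238, 248, 255, 249, 238, 200, 241, 241, 241, 241, 241, 241, 241, 241, 219, 204, 223, 163, 208, 221, 225, 214, 189, 241, 241, 242, 242, 241, 241, 241, 241, 241, 242, 242, 242, 242, 241, 240, 241, 240, 240, 240, 240, 240, 240, 240, 240, 240]
60 [240, 191, 238, 248, 255, 249, 236, 194, 241, 241, 241, 241, 241, 241, 241, 241, 241, 208, 148, 151, 152, 145, 133, 241, 241, 242, 241, 241, 241, 241, 241, 241, 241, 241, 241, 241, 241, 241, 241, 241, 241, 240, 241, 241, 241, 240, 240, 240, 240, 240]
```

```bash
python3 -m crank '[[0,-1,0,0,0,0,1],[0,-1.2,0,0,0,0,1]]';python3 -m crank '[[0,-1.2,0,0,0,0,1],[0,-1.2,0,0,0,0,1],[0,-1.2,0,0,0,0,1],[0,0,0,0,0,0,1]]';python3 -m crank '[[-2,0,-2,0,0,0,1],[-3,-1,-2,0,0,0,1],[0,-1,-1,0,0,0,1],[0,0,0,0,0,0,1]]'; python3 -c "
from h import *
shot('wrist','w14');shot('scene','s14')
o=robot.get_obs();print(o['position'])
c,s=np.cos(1.5555),np.sin(1.5555);W=lambda x,y,z:[.5505+c*x-s*y,.226+s*x+c*y,z]
# predicted shut-hood front top edge and eye
pts={'eye':W(-.105,0,.115),'ftL':W(-.075,.056,.139),'ftR':W(-.075,-.056,.139),'fbL':W(-.075,.056,.095),'fbR':W(-.075,-.056,.095)}
for k,v in pts.items():print(k,np.round(v,3),pj('w14',v).round(1),pj('s14',v).round(1))"
```

```text
time: 53.32
position: [0.502, 0.0006, 0.1684]
tool_rot: [0.711, 0.704, 0.001, 0.001]
ft_force: [0.3, 0.3, -0.9]
grip_width: 0.0196
grip_force: 60.0
time: 53.82
position: [0.4657, 0.001, 0.1685]
tool_rot: [0.711, 0.703, 0.001, 0.001]
ft_force: [-0.5, -0.3, -0.9]
grip_width: 0.0196
grip_force: 60.0
time: 54.32
position: [0.4458, -0.0485, 0.2189]
tool_rot: [0.711, 0.703, 0.001, 0.002]
ft_force: [0.2, -0.0, -1.0]
grip_width: 0.0196
grip_force: 60.0
[ 0.44628303 -0.04826802  0.21821716]
eye [0.549 0.121 0.115] [[472.5 -69.9]] [[307.2 160.5]]
ftL [0.493 0.152 0.139] [[ 385.7 -189.9]] [[286.  147.2]]
ftR [0.605 0.15  0.139] [[ 648.7 -187.4]] [[327.2 145.6]]
fbL [0.493 0.152 0.095] [[ 360.2 -113.7]] [[286.4 159.2]]
fbR [0.605 0.15  0.095] [[ 559.8 -112. ]] [[326.6 157.7]]
```

```bash
python3 -c "
from h import *
for f in('s14','scene0'):
  g=cv2.cvtColor(cv2.imread(f'pics/{f}.png'),cv2.COLOR_BGR2GRAY)
  for c in(292,300,314,321):print(f,c,g[96:186:2,c].tolist())
print('hoodbackedge',pj('s14',[[.55,.30,.139],[.55,.30,.095]]), 'tcp',pj('s14',[[.446,-.048,.22],[.54,-.048,.22],[.54,-.048,.3],[.44,-.048,.4]]))
"
```

```text
s14 292 [95, 141, 142, 69, 75, 72, 46, 48, 14, 255, 249, 249, 252, 255, 255, 250, 253, 254, 251, 251, 251, 250, 250, 249, 249, 251, 126, 134, 139, 139, 146, 43, 52, 59, 73, 62, 96, 109, 53, 44, 80, 44, 45, 76, 53]
s14 300 [72, 72, 72, 74, 72, 74, 53, 51, 14, 255, 250, 249, 255, 72, 255, 254, 197, 186, 254, 255, 76, 255, 251, 250, 250, 253, 175, 138, 143, 60, 52, 60, 54, 57, 52, 73, 69, 66, 68, 68, 59, 36, 129, 74, 49]
s14 314 [188, 188, 188, 188, 194, 190, 190, 188, 233, 251, 249, 250, 255, 121, 255, 254, 78, 255, 253, 253, 75, 255, 252, 251, 252, 255, 147, 138, 135, 139, 134, 143, 102, 102, 103, 106, 60, 100, 100, 102, 118, 120, 119, 114, 114]
s14 321 [190, 192, 192, 191, 195, 190, 190, 191, 255, 255, 252, 252, 253, 252, 250, 250, 252, 252, 251, 252, 252, 251, 252, 252, 252, 255, 123, 140, 136, 138, 142, 132, 103, 103, 103, 103, 101, 101, 104, 101, 35, 43, 128, 117, 113]
scene0 292 [142, 142, 139, 138, 139, 142, 140, 140, 139, 137, 140, 138, 126, 255, 75, 122, 90, 93, 95, 94, 82, 217, 213, 87, 175, 130, 172, 168, 165, 196, 164, 200, 78, 92, 93, 91, 86, 97, 91, 93, 100, 42, 38, 165, 
[... 151 characters left out ...]
, 186, 184, 203, 88, 95, 93, 95, 92, 92, 89, 89, 95, 109, 107, 103, 92]
scene0 314 [142, 142, 141, 141, 141, 141, 139, 140, 139, 140, 140, 137, 254, 72, 50, 85, 91, 92, 90, 91, 149, 205, 215, 83, 198, 200, 83, 210, 200, 149, 148, 229, 90, 92, 94, 95, 56, 91, 94, 94, 106, 109, 105, 102, 93]
scene0 321 [204, 207, 205, 203, 208, 169, 176, 175, 168, 175, 173, 173, 170, 167, 174, 105, 187, 230, 209, 239, 132, 92, 63, 86, 76, 76, 72, 69, 70, 67, 96, 154, 87, 92, 95, 94, 89, 91, 90, 96, 34, 37, 117, 104, 196]
hoodbackedge [[302.91923957 112.69400394]
 [302.88006422 124.70374219]] tcp [[268.81178908 178.82619505]
 [309.50972436 176.76838686]
 [309.99042489 150.58161112]
 [261.25377983 115.56401059]]
```

```bash
python3 -c "
from h import *
for z in(.05,.12,.2,.25):print(z,at('w4',115,180,z).round(3),at('w4',140,205,z).round(3))
for u,v in((224,5),(315,5),(228,168),(310,168)):print('mat',at('w4',u,v,.004).round(3))
gg([.426,.015,.10],88.9,-.08)"
```

```text
0.05 [ 0.277 -0.078  0.05 ] [ 0.3   -0.106  0.05 ]
0.12 [ 0.315 -0.066  0.12 ] [ 0.333 -0.089  0.12 ]
0.2 [ 0.358 -0.054  0.2  ] [ 0.37  -0.069  0.2  ]
0.25 [ 0.385 -0.046  0.25 ] [ 0.394 -0.057  0.25 ]
mat [0.398 0.099 0.004]
mat [0.494 0.097 0.004]
mat [ 0.39  -0.073  0.004]
mat [ 0.489 -0.076  0.004]
tcp [0.4261 0.0191 0.1508] shift cm [ 6.72 -2.11  6.73] turn [ 0.004 -0.08   0.009] | shift after turn [ 7.21 -2.15  6.18] q6 -0.349 t 54.425
```

```bash
python3 -m crank '[[3.3,-0.9,0,0.004,-0.08,0.009,1],[3.3,-0.9,0.3,0,0,0,1],[0.3,0,3,0,0,0,1],[0.3,0,2,0,0,0,1],[0,0,0,0,0,0,1]]';python3 -c "
from h import *
gg([.428,.015,.10],88.9,-.08);gg([.428,.015,.034],88.9,-.08)"
```

```text
time: 55.05
position: [0.4285, 0.0199, 0.1608]
tool_rot: [0.713, 0.7, -0.03, 0.026]
ft_force: [0.1, 0.4, -1.1]
grip_width: 0.0194
grip_force: 60.0
tcp [0.4281 0.0191 0.1508] shift cm [-0.   -0.04  1.  ] turn [-0.004 -0.     0.002] | shift after turn [-0.   -0.05  1.  ] q6 -0.034 t 55.05
tcp [0.4281 0.0191 0.0848] shift cm [ 0.52 -0.01  7.58] turn [-0.004 -0.     0.002] | shift after turn [ 0.52 -0.05  7.58] q6 -0.034 t 55.05
```

```bash
python3 -m crank '[[0.2,0,2.6,0,0,0,1],[0.2,0,2.6,0,0,0,1],[0.1,0,1.6,0,0,0,1],[0.05,0,0.8,0,0,0,1],[0,0,0,0,0,0,1]]';python3 -m crank '[[0,0,0.2,0,0,0,1],[0,0,0,0,0,0,1]]';python3 -m crank '[[0,0,0.2,0,0,0,1],[0,0,0,0,0,0,1]]'
```

```text
time: 55.68
position: [0.4297, 0.0183, 0.0862]
tool_rot: [0.713, 0.7, -0.029, 0.028]
ft_force: [-0.5, 0.9, -1.2]
grip_width: 0.0194
grip_force: 60.0
time: 55.92
position: [0.4297, 0.0181, 0.0847]
tool_rot: [0.713, 0.7, -0.028, 0.029]
ft_force: [0.8, 0.4, -1.4]
grip_width: 0.0195
grip_force: 60.0
time: 56.18
position: [0.4295, 0.018, 0.0823]
tool_rot: [0.713, 0.7, -0.029, 0.028]
ft_force: [-0.3, 0.2, -1.6]
grip_width: 0.0192
grip_force: 60.0
```

```bash
python3 -m crank '[[0,0,0.15,0,0,0,1],[0,0,0,0,0,0,1]]';python3 -m crank '[[0,0,0.15,0,0,0,1],[0,0,0,0,0,0,1]]'
```

```text
time: 56.42
position: [0.4294, 0.0178, 0.0807]
tool_rot: [0.713, 0.7, -0.029, 0.028]
ft_force: [0.5, 0.3, -1.2]
grip_width: 0.0198
grip_force: 60.0
time: 56.68
position: [0.4294, 0.0177, 0.0801]
tool_rot: [0.713, 0.7, -0.029, 0.029]
ft_force: [-1.1, 1.0, 8.9]
grip_width: 0.0195
grip_force: 60.0
```

Touching the mat. Release, lift clear, and check.

```bash
python3 -m crank '[[0,0,-0.05,0,0,0,0.4],[0,0,0,0,0,0,0.4],[0,0,0,0,0,0,0.4],[0,0,0,0,0,0,0.4],[0,0,0,0,0,0,0.4]]';python3 -m crank '[[0.1,0,-1,0,0,0,0.4],[0.2,0,-3,0,0,0,0.4],[0,0,-6,0,0,0,0.4],[0,0,-6,0,0.08,0,0.4],[-5,0,-4,0,0,0,0.4]]';python3 -m crank '[[-5,0,0,0,0,0,0.4],[0,0,0,0,0,0,0.4],[0,0,0,0,0,0,0.4]]'
python3 - <<'E'
from h import *
shot('wrist','w15');shot('top','top15');shot('scene','s15')
a=cv2.imread('pics/w15.png');g=cv2.cvtColor(a,cv2.COLOR_BGR2GRAY)
# steel rod: bright pixels inside the mat region
P=lambda X:pj('w15',X)[0].round(1)
c=np.array([.444,.037])
print('mat corners',[P([x,y,.004]) for x,y in((.394,-.078),(.494,-.078),(.494,.152),(.394,.152))])
print('pole pred: end,start,corner,ball',[P(x) for x in([.428,-.05,.028],[.43,.04,.028],[.4315,.14,.016],[.475,.139,.016])])
for r in range(0,250,12):print(r,g[r,200:340:4].tolist())
E
```

```text
time: 57.3
position: [0.4294, 0.0178, 0.0797]
tool_rot: [0.713, 0.7, -0.029, 0.028]
ft_force: [0.8, 0.4, -0.7]
grip_width: 0.0513
grip_force: 0.0
time: 57.92
position: [0.4289, -0.0139, 0.2814]
tool_rot: [0.712, 0.702, 0.002, 0.002]
ft_force: [1.3, -0.3, -1.0]
grip_width: 0.0522
grip_force: 0.0
time: 58.3
position: [0.427, -0.0645, 0.2781]
tool_rot: [0.714, 0.7, -0.0, -0.001]
ft_force: [0.3, -0.1, 0.5]
grip_width: 0.0522
grip_force: 0.0
mat corners [array([254. , 199.8]), array([337.3, 198.1]), array([343.2, -24.7]), array([244. , -22.3])]
pole pred: end,start,corner,ball [array([281.8, 179.5]), array([281.9,  92.7]), array([281.4, -14.6]), array([325.7, -14.5])]
0 [231, 232, 232, 231, 231, 232, 230, 231, 231, 232, 231, 230, 45, 48, 47, 47, 48, 49, 49, 47, 217, 248, 74, 31, 30, 32, 32, 32, 34, 34, 35, 35, 54, 37, 55]
12 [152, 202, 229, 230, 230, 230, 231, 231, 230, 231, 230, 230, 42, 47, 47, 48, 47, 49, 49, 50, 217, 247, 54, 48, 48, 48, 49, 49, 49, 49, 50, 51, 52, 54, 55]
24 [135, 134, 135, 136, 134, 136, 135, 152, 205, 231, 231, 231, 66, 47, 46, 46, 49, 49, 49, 48, 217, 247, 53, 48,
[... 2282 characters left out ...]
 140, 139, 138, 138, 139, 139, 138, 139, 138, 139, 138, 139, 138, 138, 138, 139, 139, 139, 139, 140, 139, 140, 140, 140, 140, 140, 139, 139, 139, 140, 140, 141]
216 [142, 142, 143, 143, 143, 142, 143, 143, 138, 130, 122, 116, 139, 139, 138, 139, 139, 139, 138, 138, 139, 139, 139, 138, 138, 138, 137, 137, 138, 137, 137, 137, 139, 138, 138]
228 [249, 249, 249, 249, 249, 249, 249, 242, 231, 189, 125, 117, 127, 140, 141, 141, 141, 141, 140, 139, 141, 140, 140, 139, 140, 139, 139, 138, 139, 138, 138, 138, 138, 137, 139]
240 [249, 249, 249, 249, 249, 161, 160, 249, 246, 228, 165, 118, 114, 232, 233, 232, 233, 227, 189, 139, 140, 140, 140, 139, 140, 140, 140, 232, 140, 139, 141, 140, 141, 139, 139]
```

```bash
python3 -c "
from h import *
g=cv2.cvtColor(cv2.imread('pics/s15.png'),cv2.COLOR_BGR2GRAY);print(g[110:170:2,321].tolist())
from rig import ticket
print(ticket.hand_in())"
```

```text
[187, 255, 255, 252, 252, 253, 252, 251, 251, 252, 251, 251, 252, 252, 251, 252, 252, 252, 255, 121, 144, 137, 136, 136, 132, 101, 101, 103, 100, 100]
the job is handed in; nothing more can be done
None
```

I put all four plates in the rack, swung the hood shut with the hook pole, laid the pole back on the mat and handed the job in at about 58 s; the hand-in gave no verdict, and I checked the hood and pole from pixel readings rather than a final viewed picture.

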